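# Clamp loose ferrite bars into an induction coil

### The arm

A 6-joint arm with a two-finger parallel gripper is mounted at the origin on the work surface. World frame = base frame: x ahead of the robot, y to its left, z up, the work surface at z = 0. Lengths are in m, angles in rad, forces in N, time in s.
With the tool pointing down it reaches from about 0.425 to 0.95 m from the base axis. Payload 3.5 kg.
Tool frame: the origin (TCP) lies midway between the tips of the shut fingers; the grasp point (between the pads) lies 19 mm behind it; z points along the fingers, y is the line along which they close (so a half turn about z gives the same grasp; the last joint's range is limited). The gripper opens to 85 mm and grips with 20 to 120 N. Pads are 22 mm wide; open, the fingers measure 114 mm over their backs; the gripper's body (76 mm by 85 mm) begins 54 mm behind the grasp point. The pads swing forward as they close: fully open they stand 13 mm farther back than shut.
Start: joints at [-1.355, 0.286, 1.577, -0, 1.279, -0.15], TCP at [0.241, -0.63, 0.231] pointing down, gripper open.
Joint ranges: [-2.77, 2.77], [-0.9, 2.22], [0.21, 2.48], [-1.53, 4.67], [0.24, 2.81], [-2.84, 2.84]. Speed limits (rad/s): [2.79, 2.79, 3.14, 3.14, 3.14, 3.14].

### API

Orientations are given as a unit quaternion [x, y, z, w].
In Python, from plant import ctrl gives the robot as it stands. The module is installed in compiled form; this text tells all that it offers.
- The arm moves only by the shell command python3 -m inch 'ROWS' [FORCE]. ROWS is JSON, a list of rows, each a list of 5 numbers: the closure, from 0 (fully open) to 1 (shut), then the shift along the tool's x, y, z in m, then the turn about the tool's z in degrees. A call has 1 to 5 rows; each row is the pose to reach, as a shift and turn from the pose commanded when the call began, along the tool's axes at that moment; what a row does not reach only later rows make up. A row lasts 1/12 s, in which the tool goes at most 41.7 mm and 7.16 degrees, less where a joint would pass 70% of its speed; a pose out of reach is approached as far as the arm can. A call with a gripper value outside its range is refused whole. The fingers move at their own pace and stop on an object; FORCE is the grip in N (left out, the last holds). Time passes only in rows, so rows that repeat a pose let the fingers close. It gives the time, the measured TCP pose, the force, the opening and the grip force at its end, in the units of the state.
- ctrl.get_state(): the state, without advancing time (a new reading comes with each control period).
- ctrl.read_camera(name): name is "scene" or "top"; returns a dict with "pixels" (400x640x3 uint8, red, green, blue), "depth" (400x640 float32, m along the optical axis (not along the pixel's ray), 0 where there is no reading), "fx", "fy", "cx", "cy" (pixels), "D" ([k1, k2, p1, p2, k3] as OpenCV has them; the pictures are not rectified), "xyz" and "rotation" of the camera in the world. Camera axes: x right, y down, z forward; pixel columns grow to the right and rows downward; lengths in m; the calibration is good to about 2 mm. A picture is of the moment at which its call begins.
- ctrl.sign_off(): hands the job in; it is judged then, once.
Trained networks look in a picture, given as the dict that the camera call returned (one of the last four; its "shot" number tells which), for a name from the list of things; names that differ only in an ending like _2 or _b are one class to them, and where a whole thing is asked for, a point or a joint stands for the part that bears it (a point fixed in the world has none). Each returns a list of dicts, best first, with "score" (0 to 1); they miss things now and then, are a little off and sometimes report something else, mostly with a low value. They report only what shows in the picture. A call takes as long as a camera call. They do not tell look-alikes from the thing itself.
- ctrl.spot_in(query, picture): "at" ([column, row] in pixels, amid what is visible of it).
- ctrl.tip_of(query, picture): "at" ([column, row] in pixels: a listed point, or the origin of a listed thing).
The state is a dict: "time": time; "qpos": joint angles; "dq": joint speeds; "joint_efforts": joint torques, N m; "eef_pos": TCP position; "tcp_rot": TCP orientation; "contact_force": force on the tool from outside, world axes, zero at the start; "wrist_torque": the same for the moment, N m; "opening": opening from 0.0 (shut) to 1.0 (fully open); "finger_force": force on a finger pad.
Only numpy, scipy, OpenCV 4.12 (cv2) and the standard library are available. Lean on these libraries where they do the work, as an engineer would, in place of code of your own. Each camera call takes 0.05 s, during which the arm holds its last target. There are 200 camera calls.

### The job

Put every loose ferrite bar lying on the table down into a coil-carrier slot of its own length, long bars in long slots and short bars in short ones (slots may stay empty), then set the pressure plate level on the jig's rubber buffers with its notches over the four T-handles. The bars are brittle, so bring the plate down evenly: turn the T-handles clockwise crosswise, each followed by the one opposite, first all four about half way, then in a second crosswise round all four home to their stops. Leave the tape, meter and screwdriver where they are.

Things in the scene. Friction and masses are not known exactly. Their poses are not given: they have to be found in the camera images.
- jig: fixed round aluminium jig base, 284 mm across, 12 mm thick, carrying an upturned induction-coil carrier (copper coil 212 mm across, black rib-framed slots in a cross). Origin: middle of the underside, on the table; z up. Long slots lie along its +x and -x, short slots along +y and -y, the four T-handles on the diagonals between them, 120 mm from the middle.
- jig_centre (a point): point on the jig's vertical axis at the carrier's top face, 22 mm above the table, axes as the jig's. On the jig's +x, -x, +y and -y axes, 120 mm from here, stand four rubber buffers, 18 mm across, tops 44.5 mm above the table, springy (about 1.2 N per mm each); they carry the pressure plate.
- long_slot0 (a point): middle of the floor of a long bar's slot. The slot runs outwards from the jig's middle towards the jig's +x: inside it is 86 mm long in that direction, 24 mm wide, 8 mm deep (rib tops 30 mm above the table), its floor 22 mm above the table, this point 64 mm from the jig's middle. The axes of this point are those of the jig body, z up.
- long_slot1 (a point): middle of the floor of a long bar's slot. The slot runs outwards from the jig's middle towards the jig's -x: inside it is 86 mm long in that direction, 24 mm wide, 8 mm deep (rib tops 30 mm above the table), its floor 22 mm above the table, this point 64 mm from the jig's middle. The axes of this point are those of the jig body, z up.
- short_slot0 (a point): middle of the floor of a short bar's slot. The slot runs outwards from the jig's middle towards the jig's +y: inside it is 66 mm long in that direction, 24 mm wide, 8 mm deep (rib tops 30 mm above the table), its floor 22 mm above the table, this point 72 mm from the jig's middle. The axes of this point are those of the jig body, z up.
- short_slot1 (a point): middle of the floor of a short bar's slot. The slot runs outwards from the jig's middle towards the jig's -y: inside it is 66 mm long in that direction, 24 mm wide, 8 mm deep (rib tops 30 mm above the table), its floor 22 mm above the table, this point 72 mm from the jig's middle. The axes of this point are those of the jig body, z up.
- plate: loose pressure plate: flat grey aluminium spider about 260 mm across, 10 mm thick, 0.42 kg, foam under it. Origin: middle of its underside; axes as plate_grip's. Four open notches, 28 mm wide, run in from the rim along its diagonals to 86 mm from the middle, so the T-handles, pointing outwards, pass up through them as it is lowered. Same outline after each quarter turn.
- plate_grip (a point): centre of the black grip block on the middle of the pressure plate: 64 mm long (x), 16 mm wide (y), top 46 mm and this point 28 mm above the plate's underside, z up. About 72 mm above the table when the plate rests on the buffers, about 67 mm when all T-handles are home.
- long_bar0_centre (a point): centre of a long loose ferrite bar, dark grey, 80 mm long (x), 20 mm wide (y), 18 mm high (z), 136 g, lying on the table; may be absent. Seated in its slot this point lies 31 mm above the table and the bar stands 10 mm above the ribs.
- short_bar0_centre (a point): centre of a short loose ferrite bar, dark grey, 60 mm long (x), 20 mm wide (y), 18 mm high (z), 102 g, lying on the table; may be absent. Seated in its slot this point lies 31 mm above the table and the bar stands 10 mm above the ribs.
- long_bar1_centre (a point): centre of a long loose ferrite bar, dark grey, 80 mm long (x), 20 mm wide (y), 18 mm high (z), 136 g, lying on the table; may be absent. Seated in its slot this point lies 31 mm above the table and the bar stands 10 mm above the ribs.
- short_bar1_centre (a point): centre of a short loose ferrite bar, dark grey, 60 mm long (x), 20 mm wide (y), 18 mm high (z), 102 g, lying on the table; may be absent. Seated in its slot this point lies 31 mm above the table and the bar stands 10 mm above the ribs.
- tee0 (a joint): turn of the T-handle on the jig's +x+y diagonal, rad: 0 to 0.1 at the start (bar pointing outwards, lying lengthwise in the plate's notch), grows clockwise seen from above; 2.0 is home, at its stop. Stays where left, turns with about 0.1 N m, sinks 3 mm per rad, presses the plate from about 0.5 rad on. tee0 and tee2 are opposite, tee1 and tee3 are opposite.
- tee0_grip (a point): centre of the black bar of the T-handle of joint tee0: 56 mm long (x, horizontal), 14 mm wide (y), 22 mm high; z up; turns and sinks with it. Underside 55 mm above the table at joint 0, above the plate's top face.
- tee1 (a joint): turn of the T-handle on the jig's -x+y diagonal, rad: 0 to 0.1 at the start (bar pointing outwards, lying lengthwise in the plate's notch), grows clockwise seen from above; 2.0 is home, at its stop. Stays where left, turns with about 0.1 N m, sinks 3 mm per rad, presses the plate from about 0.5 rad on. tee0 and tee2 are opposite, tee1 and tee3 are opposite.
- tee1_grip (a point): centre of the black bar of the T-handle of joint tee1: 56 mm long (x, horizontal), 14 mm wide (y), 22 mm high; z up; turns and sinks with it. Underside 55 mm above the table at joint 0, above the plate's top face.
- tee2 (a joint): turn of the T-handle on the jig's -x-y diagonal, rad: 0 to 0.1 at the start (bar pointing outwards, lying lengthwise in the plate's notch), grows clockwise seen from above; 2.0 is home, at its stop. Stays where left, turns with about 0.1 N m, sinks 3 mm per rad, presses the plate from about 0.5 rad on. tee0 and tee2 are opposite, tee1 and tee3 are opposite.
- tee2_grip (a point): centre of the black bar of the T-handle of joint tee2: 56 mm long (x, horizontal), 14 mm wide (y), 22 mm high; z up; turns and sinks with it. Underside 55 mm above the table at joint 0, above the plate's top face.
- tee3 (a joint): turn of the T-handle on the jig's +x-y diagonal, rad: 0 to 0.1 at the start (bar pointing outwards, lying lengthwise in the plate's notch), grows clockwise seen from above; 2.0 is home, at its stop. Stays where left, turns with about 0.1 N m, sinks 3 mm per rad, presses the plate from about 0.5 rad on. tee0 and tee2 are opposite, tee1 and tee3 are opposite.
- tee3_grip (a point): centre of the black bar of the T-handle of joint tee3: 56 mm long (x, horizontal), 14 mm wide (y), 22 mm high; z up; turns and sinks with it. Underside 55 mm above the table at joint 0, above the plate's top face.
- tape: bystander: roll of amber packing tape lying flat, 104 mm across, 48 mm high; origin at the centre of its underside
- meter: bystander: orange multimeter, 170 x 85 x 44 mm; origin at the centre of its underside
- driver: bystander: screwdriver, 200 mm long, lying on the table
Not all that is in view belongs to the job. Leave any purple look-alike of the part that bears long_bar1_centre alone.

How it is judged:
By the outcome, as a careful person would: the job done as asked, in the order asked, and still so for the second after the job is handed in, with the robot touching nothing.
Of long_bar0, short_bar0, long_bar1, short_bar1 only 2 to 4 are there at a start; the rules pass over those that are not, and their reading is None.
At some moment in a run one of long_bar0, short_bar0, long_bar1, short_bar1 may be knocked a few centimetres aside while the robot is not near it.
Once in a run the grip may slacken for a moment while it holds something.
It also fails if it takes over 210 s, if anything falls off the work surface, if the arm or the gripper's body presses on something with over 40 N, if the wrist force passes 120 N, or if a joint passes its speed limit or range.

## Working session

There is one attempt and no reset: what is moved stays moved. The work goes in short steps, Python scripts to look and compute and a shell command to move; the robot and the scene stay as the last step left them, time stands still between calls to the robot, and variables do not carry over. Pictures are saved under pics/ and viewed, at most 14 in all, crops included, and the job is handed in when it is done.

```bash
mkdir -p pics
cat > h.py <<'E'
import numpy as np, cv2
from plant import ctrl
from scipy.spatial.transform import Rotation as R
def K(p): return np.array([[p['fx'],0,p['cx']],[0,p['fy'],p['cy']],[0,0,1.]])
def rot(p):
    r=np.array(p['rotation'],float)
    return R.from_quat(r).as_matrix() if r.size==4 else r.reshape(3,3)
def ray(p,uv):
    u=cv2.undistortPoints(np.array([[uv]],float),K(p),np.array(p['D'],float))[0,0]
    return rot(p)@np.array([u[0],u[1],1.])
def on_z(p,uv,z):
    d=ray(p,uv);o=np.array(p['xyz'])
    return o+d*(z-o[2])/d[2]
def cloud(p):
    h,w=p['depth'].shape
    g=np.stack(np.meshgrid(np.arange(w),np.arange(h)),-1).reshape(-1,1,2).astype(float)
    u=cv2.undistortPoints(g,K(p),np.array(p['D'],float))[:,0]
    d=p['depth'].reshape(-1,1)
    P=np.hstack([u,np.ones((len(u),1))])*d
    return (P@rot(p).T+np.array(p['xyz'])).reshape(h,w,3)
def proj(p,X):
    Rm=rot(p).T
    return cv2.projectPoints((np.atleast_2d(X)-np.array(p['xyz']))@Rm.T,np.zeros(3),np.zeros(3),K(p),np.array(p['D'],float))[0][:,0]
def save(p,n,crop=None,s=1):
    im=p['pixels'][:,:,::-1]
    if crop: a,b,c,d=crop; im=im[b:d,a:c]
    cv2.imwrite('pics/'+n,cv2.resize(im,None,fx=s,fy=s,interpolation=cv2.INTER_CUBIC))
def tool():
    s=ctrl.get_state();return np.array(s['eef_pos']),R.from_quat(s['tcp_rot']).as_matrix()
E
python3 - <<'E'
from h import *
Z={'jig_centre':.022,'plate_grip':.028,'long_bar0_centre':.009,'short_bar0_centre':.009,'tee0_grip':.066,'tee1_grip':.066,'tee2_grip':.066,'tee3_grip':.066,'plate':.0,'tape':0,'meter':0}
for n in('scene','top'):
    p=ctrl.read_camera(n);save(p,n+'0.png')
    print(n,np.round(p['xyz'],3),np.round(rot(p),2).tolist(),p['fx'])
    for q,z in Z.items():
        for d in ctrl.tip_of(q,p)[:5]:
            if d['score']>.2: print(q,round(d['score'],2),np.round(d['at']),on_z(p,d['at'],z).round(3))
s=ctrl.get_state();print(s)
E
```

```text
scene [ 1.39  -0.665  0.761] [[0.58, 0.45, -0.68], [0.81, -0.3, 0.5], [0.02, -0.84, -0.54]] 457.20330867202625
jig_centre 0.94 [342. 220.] [0.564 0.011 0.022]
plate_grip 0.76 [396. 176.] [0.465 0.314 0.028]
plate_grip 0.36 [341. 221.] [0.572 0.002 0.028]
long_bar0_centre 0.78 [186. 253.] [ 0.444 -0.404  0.009]
tee0_grip 0.74 [364. 218.] [0.636 0.028 0.066]
tee0_grip 0.56 [379. 220.] [0.666 0.056 0.066]
tee0_grip 0.43 [392. 184.] [0.544 0.219 0.066]
tee1_grip 0.51 [360. 191.] [0.524 0.109 0.066]
tee1_grip 0.33 [228. 226.] [ 0.47  -0.291  0.066]
tee2_grip 0.58 [303. 197.] [ 0.459 -0.051  0.066]
tee3_grip 0.55 [318. 232.] [ 0.62  -0.113  0.066]
plate 0.73 [228. 226.] [ 0.383 -0.256  0.   ]
plate 0.67 [394. 266.] [0.777 0.018 0.   ]
plate 0.3 [343. 234.] [ 0.596 -0.007  0.   ]
tape 0.88 [446. 220.] [0.711 0.29  0.   ]
tape 0.43 [318. 230.] [ 0.54  -0.054  0.   ]
tape 0.31 [301. 200.] [ 0.381 -0.005  0.   ]
tape 0.23 [396. 184.] [0.472 0.313 0.   ]
meter 0.75 [294. 300.] [ 0.737 -0.259  0.   ]
meter 0.7 [343. 228.] [0.573 0.01  0.   ]
meter 0.21 [363. 219.] [0.568 0.088 0.   ]
top [ 0.382
[... 808 characters left out ...]
y([-1.35498601e+00,  2.86269841e-01,  1.57671199e+00, -1.39740863e-05,
        1.27857397e+00, -1.49992344e-01]), 'dq': array([-9.46060621e-04, -1.38996912e-04,  4.99926911e-04, -1.29858295e-03,
        4.21790609e-04,  7.89704773e-06]), 'joint_efforts': array([-1.79991253e-03, -4.05968249e+01, -2.92939585e+01, -2.10703120e-04,
        5.51549529e-04,  2.19065981e-06]), 'eef_pos': array([ 0.24147331, -0.63031592,  0.23133849]), 'tcp_rot': array([ 9.83319762e-01,  1.81885251e-01, -6.08102167e-06,  1.86348277e-05]), 'contact_force': array([ 0.07241111, -0.02029948, -0.36884202]), 'wrist_torque': array([-0.01596648,  0.02714053,  0.01286338]), 'finger_force': 0.0, 'opening': 1.0030446761680178}
```

View pics/top0.png

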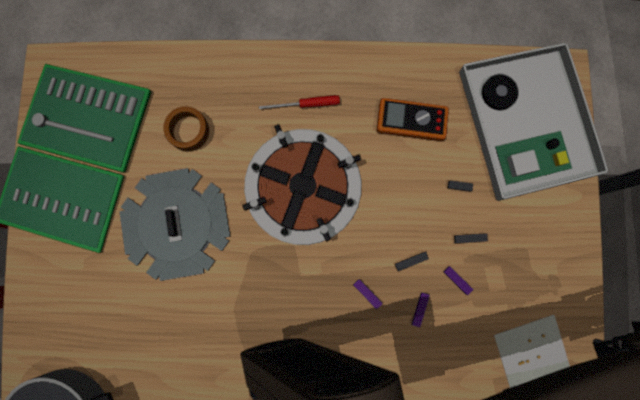

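View pics/scene0.png

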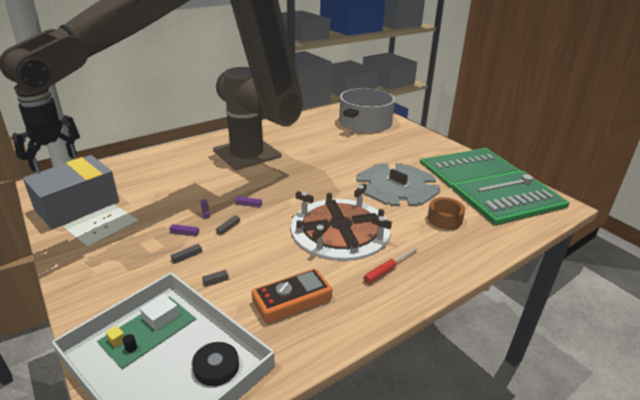

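The top view shows three dark grey bars: short (460,186), long (470,239) and long (411,261). The purple look-alikes are at (368,293), (458,280) and (421,309). The jig is at (302,186), the plate at (172,224), and the tape, meter and driver are around the jig's far side. I'll leave the purple ones alone. Next I'll check the choice in one crop and measure.

```bash
cat >> h.py <<'E'
def bars(p,roi=(340,170,500,330),z=.018,out=None):
    im=p['pixels'].astype(int);a,b,c,d=roi
    C=cloud(p)[b:d,a:c];s=im[b:d,a:c]
    m=((s.max(-1)<95)&(s.max(-1)-s.min(-1)<28)&(C[...,2]>.008)&(C[...,2]<.04)).astype(np.uint8)
    n,l,st,_=cv2.connectedComponentsWithStats(m)
    for i in range(1,n):
        if st[i,4]<100 or st[i,4]>500: continue
        ct=cv2.findContours((l==i).astype(np.uint8),0,cv2.CHAIN_APPROX_NONE)[0][0][:,0]+[a,b]
        X=np.array([on_z(p,u,z)[:2] for u in ct.astype(float)])
        r=cv2.minAreaRect((X*1000).astype(np.float32));bx=cv2.boxPoints(r)
        e=max([(bx[1]-bx[0]),(bx[2]-bx[1])],key=np.linalg.norm)
        print('bar px',ct.mean(0).round(),'c',np.round(r[0],1),'size',np.round(sorted(r[1]),0),'ang',round(np.degrees(np.arctan2(e[1],e[0]))%180,1),'col',s[l==i].mean(0).round(), 'z',np.median(C[...,2][l==i]).round(4))
E
python3 - <<'E'
from h import *
p=ctrl.read_camera('top');bars(p)
a=p['pixels'][:,:,::-1]
A=cv2.resize(a[115:255,235:375],None,fx=4,fy=4,interpolation=2);B=cv2.resize(a[170:330,345:495],None,fx=1.6,fy=1.6)
im=np.zeros((560,800,3),np.uint8);im[:560,:560]=A;im[:B.shape[0],560:560+B.shape[1]]=B
cv2.imwrite('pics/crop1.png',im)
C=cloud(p)
# plate cloud centroid & jig circle
P=C.reshape(-1,3)
g=P[(np.hypot(P[:,0]-.47,P[:,1]-.31)<.15)&(P[:,2]>.006)&(P[:,2]<.06)]
r=cv2.minEnclosingCircle((g[:,:2]*1000).astype(np.float32));print('plate',r)
t=g[g[:,2]>.034];print('grip',len(t),np.median(t,0),cv2.minAreaRect((t[:,:2]*1000).astype(np.float32)))
g=P[(np.hypot(P[:,0]-.57,P[:,1]-.0)<.18)&(P[:,2]>.055)&(P[:,2]<.09)]
n=cv2.kmeans((g[:,:2]*1000).astype(np.float32),4,None,(3,50,.1),5,cv2.KMEANS_PP_CENTERS)
print('tees',n[2],'mean',n[2].mean(0))
for k in range(4): print(cv2.minAreaRect((g[n[1][:,0]==k,:2]*1000).astype(np.float32)))
E
```

```text
bar px [346. 193.] c [ 556.9 -107.1] size [34. 99.] ang 0.3 col [46. 44. 43.] z 0.0207
bar px [494. 184.] c [ 576.6 -468.1] size [14. 75.] ang 14.0 col [55. 54. 51.] z 0.0241
bar px [460. 185.] c [ 572.3 -381.8] size [20. 60.] ang 82.7 col [48. 47. 48.] z 0.0173
bar px [470. 238.] c [ 445.7 -405.7] size [19. 79.] ang 94.0 col [51. 49. 50.] z 0.0171
bar px [411. 261.] c [ 390.1 -260.8] size [19. 79.] ang 111.7 col [52. 50. 50.] z 0.0171
plate ((472.0299072265625, 317.46575927734375), 148.71908569335938)
grip 190 [0.47266918 0.30948258 0.04419973] ((472.76611328125, 310.1592712402344), (63.79446792602539, 15.958586692810059), 12.445998191833496)
tees [[ 517.6496   108.026  ]
 [ 618.8178  -108.44786]
 [ 674.99927   50.2989 ]
 [ 460.0652   -50.85459]] mean [ 5.6788293e+02 -2.4438763e-01]
((518.0243530273438, 108.46690368652344), (17.94847297668457, 54.95511245727539), 27.59599494934082)
((619.8406982421875, -109.02870178222656), (16.24338722229004, 56.314476013183594), 18.760662078857422)
((677.1919555664062, 50.71152114868164), (55.13460159301758, 17.578479766845703), 19.1964168548584)
((460.45550537109375, -51.00815963745117), (54.51049041748047, 17.11025619506836), 28.24094009399414)
```

View pics/crop1.png

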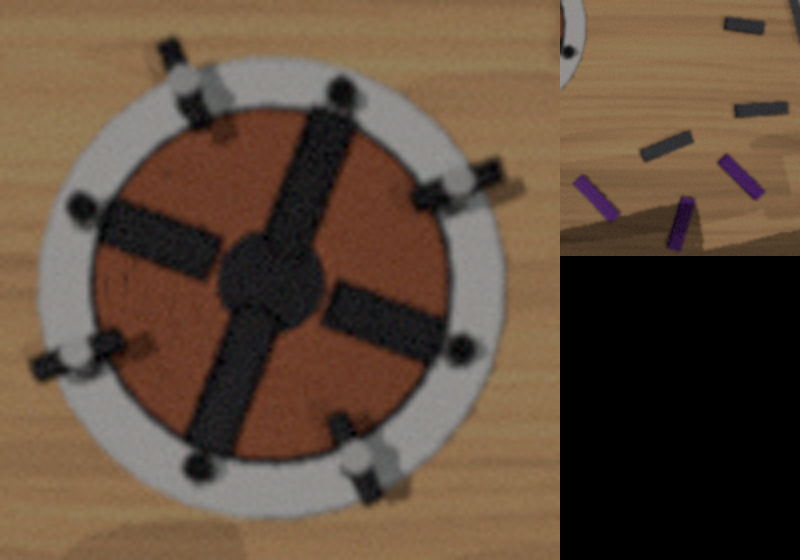

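In the crop, the three grey bars match the description: one short, two long. The purple ones are separate. The long slots join the hub, running up-right to down-left, which gives a jig yaw of about -20° and a centre near (0.568, 0). I'll start with the long bar at pixel (470,239).

```bash
cat >> h.py <<'E'
def yaw(): 
    x=tool()[1][:,0];return np.degrees(np.arctan2(x[1],x[0]))
def plan(*T):
    """targets (x,y,z[m],yaw deg) in turn -> typed rows; splits long moves"""
    p,_=tool();w=yaw();print('now',p.round(4),round(w,2))
    for t in T:
        q=np.array(t[:3]);tw=-(((t[3]-w)+180)%360-180) if len(t)<5 else -(t[3]-w)
        n=max(1,int(np.ceil(max(np.linalg.norm(q-p)/.19,abs(tw)/34-1e-6))))
        for i in range(n):
            c,s=np.cos(np.radians(w)),np.sin(np.radians(w));d=(q-p)/(n-i)
            v=np.round([c*d[0]+s*d[1],s*d[0]-c*d[1],-d[2]],4);th=round(-(((t[3]-w)+180)%360-180)/(n-i) if len(t)<5 else (w-t[3])/(n-i),1)
            print(f'  {v[0]},{v[1]},{v[2]},{th}')
            p=p+np.array([c*v[0]+s*v[1],s*v[0]-c*v[1],-v[2]]);w-=th
        print(' ->',p.round(4),round(w,1))
E
python3 - <<'E'
from h import *
plan((.4457,-.4057,.08,94),(.4457,-.4057,.005,94))
p=ctrl.read_camera('scene');P=cloud(p).reshape(-1,3)
g=P[(np.hypot(P[:,0]-.57,P[:,1]-.0)<.18)&(P[:,2]>.055)&(P[:,2]<.09)]
n=cv2.kmeans((g[:,:2]*1000).astype(np.float32),4,None,(3,50,.1),5,cv2.KMEANS_PP_CENTERS)
for k in range(4):
    G=g[n[1][:,0]==k];G=G[G[:,2]>.072];print(len(G),cv2.minAreaRect((G[:,:2]*1000).astype(np.float32)))
bars(p,(150,190,260,300))
E
```

```text
now [ 0.2415 -0.6303  0.2313] 20.96
  0.0904,-0.0456,0.0504,-24.3
  0.1011,-0.0043,0.0504,-24.4
  0.0938,0.0377,0.0505,-24.3
 -> [ 0.4456 -0.4057  0.08  ] 94.0
  0.0,0.0001,0.075,-0.0
 -> [ 0.4457 -0.4057  0.005 ] 94.0
64 ((521.7591552734375, 108.83042907714844), (17.113502502441406, 56.75614929199219), 23.18437957763672)
91 ((622.2691040039062, -107.41009521484375), (16.2756290435791, 57.462440490722656), 23.742698669433594)
76 ((462.32891845703125, -49.573951721191406), (54.610198974609375, 21.920207977294922), 16.300304412841797)
87 ((680.3648071289062, 52.483375549316406), (55.864437103271484, 16.957509994506836), 20.973764419555664)
bar px [228. 224.] c [ 400.8 -262.5] size [25. 80.] ang 111.8 col [78. 73. 69.] z 0.0159
bar px [185. 253.] c [ 455.9 -408.6] size [31. 78.] ang 92.5 col [77. 75. 73.] z 0.0174
bar px [214. 278.] c [ 582.7 -384.8] size [29. 58.] ang 81.3 col [80. 77. 75.] z 0.0177
```

```bash
python3 -m inch '[[0.35,0.0904,-0.0456,0.0504,-24.3],[0.35,0.0904,-0.0456,0.0504,-24.3],[0.35,0.0904,-0.0456,0.0504,-24.3],[0.35,0.0904,-0.0456,0.0504,-24.3],[0.35,0.0904,-0.0456,0.0504,-24.3]]' 40
python3 -m inch '[[0.35,0.1011,-0.0043,0.0504,-24.4],[0.35,0.1011,-0.0043,0.0504,-24.4],[0.35,0.1011,-0.0043,0.0504,-24.4],[0.35,0.1011,-0.0043,0.0504,-24.4],[0.35,0.1011,-0.0043,0.0504,-24.4]]'
python3 -m inch '[[0.35,0.0938,0.0377,0.0505,-24.3],[0.35,0.0938,0.0377,0.0505,-24.3],[0.35,0.0938,0.0377,0.0505,-24.3],[0.35,0.0938,0.0377,0.0505,-24.3],[0.35,0.0938,0.0377,0.0505,-24.3]]'
python3 -c "
from h import *
plan((.447,-.4055,.005,94))
bars(ctrl.read_camera('scene'),(150,190,260,300))"
```

```text
time: 1.72
eef_pos: [0.3105, -0.5534, 0.1795]
tcp_rot: [0.922, 0.386, 0.0, -0.001]
contact_force: [0.5, -0.3, 1.0]
opening: 0.65
finger_force: 0.0
time: 2.13
eef_pos: [0.3782, -0.4799, 0.13]
tcp_rot: [0.821, 0.572, -0.0, -0.0]
contact_force: [-0.3, 0.7, 1.2]
opening: 0.649
finger_force: 0.0
time: 2.55
eef_pos: [0.4461, -0.406, 0.08]
tcp_rot: [0.683, 0.731, -0.0, 0.0]
contact_force: [-0.5, -0.3, 0.7]
opening: 0.649
finger_force: 0.0
now [ 0.4461 -0.406   0.08  ] 93.92
  0.0004,0.001,0.075,-0.1
 -> [ 0.447  -0.4055  0.005 ] 94.0
bar px [185. 253.] c [ 453.2 -408.4] size [32. 77.] ang 94.6 col [69. 65. 62.] z 0.0179
bar px [213. 279.] c [ 587.5 -386.7] size [27. 57.] ang 68.5 col [74. 71. 68.] z 0.0148
```

```bash
python3 -m inch '[[0.35,0,0.001,0.03,0],[0.35,0,0.001,0.055,0],[0.35,0,0.001,0.07,0],[0.35,0,0.001,0.075,0],[0.35,0,0.001,0.075,0]]' 40
python3 -m inch '[[0.9,0,0,0,0],[0.9,0,0,0,0],[0.9,0,0,0,0],[0.9,0,0,0,0],[0.9,0,0,0,0]]' 60
python3 -m inch '[[0.9,0,0,-0.03,0],[0.9,0,0,-0.06,0],[0.9,0,0,-0.1,0],[0.9,0,0,-0.13,0],[0.9,0,0,-0.13,0]]'
python3 -c "
from h import *
plan((.629,-.0220,.135,160),(.629,-.0220,.055,160))"
```

```text
time: 3.02
eef_pos: [0.4457, -0.4068, 0.0046]
tcp_rot: [0.684, 0.73, -0.0, -0.0]
contact_force: [-0.5, -0.3, -0.4]
opening: 0.646
finger_force: 0.0
time: 3.43
eef_pos: [0.4475, -0.4072, 0.0073]
tcp_rot: [0.682, 0.731, -0.001, 0.002]
contact_force: [-2.0, 0.2, 6.3]
opening: 0.214
finger_force: 62.0
time: 3.85
eef_pos: [0.4498, -0.4091, 0.1436]
tcp_rot: [0.682, 0.731, -0.001, 0.007]
contact_force: [0.8, -0.1, 0.2]
opening: 0.213
finger_force: 61.1
now [ 0.4498 -0.4091  0.1436] 93.96
  0.1246,0.0685,0.0029,-22.0
  0.0899,0.1102,0.0028,-22.0
  0.042,0.1359,0.0029,-22.0
 -> [ 0.629  -0.0219  0.135 ] 160.0
  -0.0,-0.0001,0.08,-0.0
 -> [ 0.629 -0.022  0.055] 160.0
```

```bash
python3 -m inch '[[0.9,0.1246,0.0685,0,-22],[0.9,0.1246,0.0685,0,-22],[0.9,0.1246,0.0685,0,-22],[0.9,0.1246,0.0685,0,-22],[0.9,0.1246,0.0685,0,-22]]'
python3 -m inch '[[0.9,0.09,0.11,0,-22],[0.9,0.09,0.11,0,-22],[0.9,0.09,0.11,0,-22],[0.9,0.09,0.11,0,-22],[0.9,0.09,0.11,0,-22]]'
python3 -m inch '[[0.9,0.04,0.134,0,-22],[0.9,0.04,0.134,0,-22],[0.9,0.04,0.134,0,-22],[0.9,0.04,0.134,0,-22],[0.9,0.04,0.134,0,-22]]'
python3 -m inch '[[0.9,0,0,0,0],[0.9,0,0,0,0],[0.9,0,0,0,0]]'
python3 -c "
from h import *
plan((.629,-.0220,.055,160))
print(tool()[1].round(4).tolist())
p=ctrl.read_camera('scene');save(p,'s1.png',(250,100,450,280),4)
p=ctrl.read_camera('top');bars(p)"
```

```text
time: 4.27
eef_pos: [0.5069, -0.2722, 0.1337]
tcp_rot: [0.528, 0.849, 0.001, -0.001]
contact_force: [-0.4, -0.6, -2.3]
opening: 0.213
finger_force: 61.1
time: 4.68
eef_pos: [0.5664, -0.1446, 0.1342]
tcp_rot: [0.357, 0.934, 0.0, -0.001]
contact_force: [-0.4, -0.5, -1.2]
opening: 0.214
finger_force: 61.1
time: 5.1
eef_pos: [0.6266, -0.0196, 0.1344]
tcp_rot: [0.173, 0.985, 0.0, -0.0]
contact_force: [0.1, -0.8, -0.7]
opening: 0.209
finger_force: 61.1
time: 5.35
eef_pos: [0.6253, -0.0232, 0.1346]
tcp_rot: [0.175, 0.984, -0.0, -0.0]
contact_force: [0.3, 0.2, -1.2]
opening: 0.211
finger_force: 61.1
now [ 0.6253 -0.0232  0.1346] 159.8
  -0.0031,0.0024,0.0796,-0.2
 -> [ 0.629 -0.022  0.055] 160.0
[[-0.9385, 0.3454, -0.0009], [0.3454, 0.9385, -0.0004], [0.0007, -0.0007, -1.0]]
bar px [345. 193.] c [ 556.9 -105.9] size [31. 99.] ang 0.3 col [41. 38. 38.] z 0.0199
bar px [494. 185.] c [ 575.4 -468.1] size [13. 78.] ang 14.5 col [62. 61. 58.] z 0.0231
bar px [460. 185.] c [ 572.6 -381.9] size [19. 60.] ang 83.6 col [55. 54. 54.] z 0.017
bar px [411. 261.] c [ 390.  -260.9] size [19. 79.] ang 112.8 col [59. 57. 58.] z 0.0173
```

View pics/s1.png

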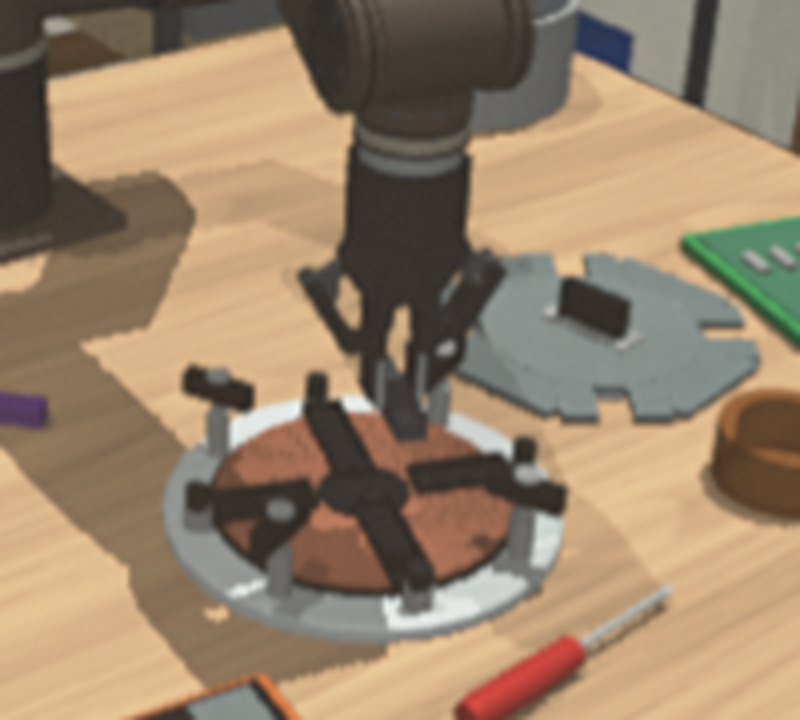

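The bar is held level above the jig, at crop pixel (400,410), on the line of the long slot. I'll lower it in steps.

```bash
python3 -m inch '[[0.9,-0.003,0.0024,0.03,-0.2],[0.9,-0.003,0.0024,0.06,-0.2],[0.9,-0.003,0.0024,0.085,-0.2],[0.9,-0.003,0.0024,0.09,-0.2],[0.9,-0.003,0.0024,0.09,-0.2]]'
python3 -m inch '[[0.9,0,0,0.002,0],[0.9,0,0,0.005,0],[0.9,0,0,0.007,0],[0.9,0,0,0.007,0]]'
python3 -m inch '[[0.9,0,0,0.001,0],[0.9,0,0,0.002,0],[0.9,0,0,0.003,0],[0.9,0,0,0.003,0]]'
python3 -c "
from h import *
p=ctrl.read_camera('scene');save(p,'s2.png',(280,150,420,270),5)"
```

```text
time: 5.87
eef_pos: [0.6274, -0.0204, 0.0425]
tcp_rot: [0.173, 0.985, 0.0, -0.003]
contact_force: [0.1, -0.4, -2.3]
opening: 0.213
finger_force: 61.0
time: 6.2
eef_pos: [0.6303, -0.0202, 0.0392]
tcp_rot: [0.172, 0.985, -0.0, 0.001]
contact_force: [-0.3, 0.4, -1.5]
opening: 0.214
finger_force: 61.1
time: 6.53
eef_pos: [0.6295, -0.0199, 0.0349]
tcp_rot: [0.172, 0.985, -0.0, -0.0]
contact_force: [0.3, -0.6, -1.1]
opening: 0.215
finger_force: 61.1
```

View pics/s2.png

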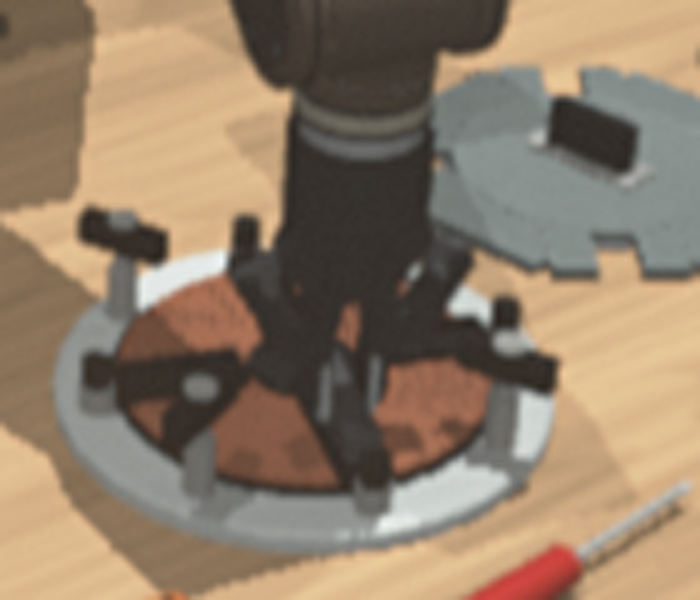

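The bar end lies in line with the slot, just behind the buffer at crop pixel (370,480). I'll lower a little more and watch the force.

```bash
python3 -m inch '[[0.9,0,0,0.001,0],[0.9,0,0,0.002,0],[0.9,0,0,0.002,0],[0.9,0,0,0.002,0]]'
python3 -m inch '[[0.9,0,0,0.001,0],[0.9,0,0,0.002,0],[0.9,0,0,0.002,0],[0.9,0,0,0.002,0]]'
python3 -c "
from h import *
s=ctrl.get_state();print(s['contact_force'],s['wrist_torque'],s['eef_pos'])"
```

```text
time: 6.92
eef_pos: [0.6294, -0.02, 0.0329]
tcp_rot: [0.172, 0.985, 0.0, -0.0]
contact_force: [-0.2, -0.4, -1.2]
opening: 0.217
finger_force: 61.1
time: 7.25
eef_pos: [0.6295, -0.02, 0.0309]
tcp_rot: [0.172, 0.985, -0.0, -0.0]
contact_force: [0.9, -0.6, -0.9]
opening: 0.214
finger_force: 61.1
[ 0.92648524 -0.55159146 -0.90947806] [ 0.013553   -0.04943878  0.00642471] [ 0.6294504  -0.01999133  0.03089306]
```

```bash
python3 -m inch '[[0.6,0,0,0,0],[0.6,0,0,0,0],[0.6,0,0,0,0]]'
python3 -m inch '[[0.6,0,0,-0.04,0],[0.6,0,0,-0.08,0],[0.6,0,0,-0.11,0],[0.6,0,0,-0.11,0],[0.6,0,0,-0.11,0]]'
python3 -c "
from h import *
p=ctrl.read_camera('scene');save(p,'s3.png',(280,150,420,270),5)
bars(ctrl.read_camera('top'))
plan((.3905,-.2605,.09,112),(.3905,-.2605,.008,112))"
```

```text
time: 7.5
eef_pos: [0.63, -0.0201, 0.0315]
tcp_rot: [0.172, 0.985, -0.0, 0.0]
contact_force: [0.9, -0.1, 0.7]
opening: 0.397
finger_force: 0.0
time: 7.92
eef_pos: [0.6316, -0.0204, 0.1447]
tcp_rot: [0.172, 0.985, -0.0, 0.003]
contact_force: [-1.2, -1.3, -0.5]
opening: 0.404
finger_force: 0.0
bar px [345. 192.] c [ 556.9 -105.9] size [31. 99.] ang 0.3 col [41. 39. 38.] z 0.0186
bar px [494. 184.] c [ 575.7 -468. ] size [13. 77.] ang 14.4 col [62. 61. 59.] z 0.0241
bar px [460. 185.] c [ 572.1 -382. ] size [20. 60.] ang 82.7 col [55. 54. 55.] z 0.0173
bar px [411. 261.] c [ 390.1 -261.1] size [19. 79.] ang 112.8 col [59. 58. 59.] z 0.0174
now [ 0.6288 -0.0199  0.1401] 160.16
  0.0712,-0.1536,0.025,24.1
  0.0023,-0.1694,0.0251,24.1
 -> [ 0.3905 -0.2606  0.09  ] 112.0
  0.0001,0.0,0.082,-0.0
 -> [ 0.3905 -0.2605  0.008 ] 112.0
```

View pics/s3.png

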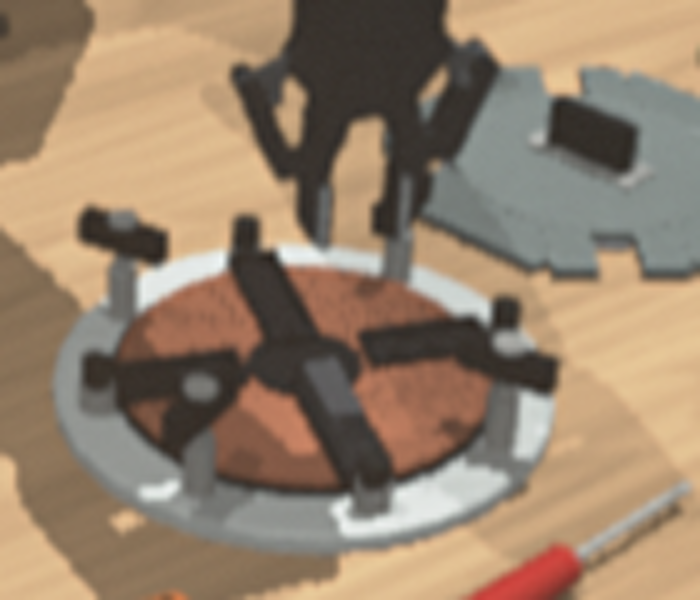

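The first long bar sits in its slot, at crop pixel (340,420). Next is the second long bar.

```bash
python3 -m inch '[[0.4,0.0712,-0.1536,0,24.1],[0.4,0.0712,-0.1536,0,24.1],[0.4,0.0712,-0.1536,0,24.1],[0.4,0.0712,-0.1536,0,24.1],[0.4,0.0712,-0.1536,0,24.1]]'
python3 -m inch '[[0.4,0.0023,-0.1694,0.05,24.1],[0.4,0.0023,-0.1694,0.05,24.1],[0.4,0.0023,-0.1694,0.05,24.1],[0.4,0.0023,-0.1694,0.05,24.1],[0.4,0.0023,-0.1694,0.05,24.1]]'
python3 -m inch '[[0.4,0,0,0,0],[0.4,0,0,0,0]]'
python3 -c "
from h import *
plan((.3905,-.2605,.009,112))"
```

```text
time: 8.43
eef_pos: [0.5051, -0.1428, 0.1378]
tcp_rot: [0.377, 0.926, -0.001, -0.004]
contact_force: [-0.1, 0.3, 0.2]
opening: 0.599
finger_force: 0.0
time: 8.85
eef_pos: [0.3866, -0.2613, 0.0872]
tcp_rot: [0.562, 0.827, 0.0, -0.004]
contact_force: [0.8, -0.5, -0.4]
opening: 0.602
finger_force: 0.0
time: 9.02
eef_pos: [0.3908, -0.2601, 0.0899]
tcp_rot: [0.56, 0.829, 0.001, -0.001]
contact_force: [-1.1, 0.6, 0.6]
opening: 0.599
finger_force: 0.0
now [ 0.3908 -0.2601  0.0899] 111.9
  -0.0002,-0.0005,0.0809,-0.1
 -> [ 0.3904 -0.2605  0.009 ] 112.0
```

```bash
python3 -m inch '[[0.4,0,0,0.03,0],[0.4,0,0,0.06,0],[0.4,0,0,0.076,0],[0.4,0,0,0.081,0],[0.4,0,0,0.081,0]]'
python3 -m inch '[[0.9,0,0,0,0],[0.9,0,0,0,0],[0.9,0,0,0,0],[0.9,0,0,0,0],[0.9,0,0,0,0]]' 60
python3 -m inch '[[0.9,0,0,-0.03,0],[0.9,0,0,-0.06,0],[0.9,0,0,-0.1,0],[0.9,0,0,-0.13,0],[0.9,0,0,-0.13,0]]'
python3 -m inch '[[0.9,0,0,0,0],[0.9,0,0,0,0],[0.9,0,0,0,0]]'
python3 -c "
from h import *
plan((.5085,.0225,.139,160))"
```

```text
time: 9.43
eef_pos: [0.3915, -0.2589, 0.0088]
tcp_rot: [0.558, 0.83, 0.0, -0.002]
contact_force: [0.8, -0.2, 0.6]
opening: 0.6
finger_force: 0.0
time: 9.85
eef_pos: [0.3925, -0.2616, 0.0119]
tcp_rot: [0.56, 0.829, -0.0, 0.002]
contact_force: [0.5, 1.7, 6.4]
opening: 0.21
finger_force: 59.3
time: 10.27
eef_pos: [0.3946, -0.2641, 0.1478]
tcp_rot: [0.559, 0.829, -0.002, 0.007]
contact_force: [1.0, -1.1, -0.4]
opening: 0.208
finger_force: 59.3
time: 10.52
eef_pos: [0.3901, -0.2596, 0.138]
tcp_rot: [0.56, 0.829, 0.0, -0.002]
contact_force: [-0.3, 0.3, -1.2]
opening: 0.205
finger_force: 59.2
now [ 0.3901 -0.2596  0.138 ] 111.95
  0.1087,0.1076,-0.0005,-24.0
  0.0555,0.1426,-0.0005,-24.1
 -> [0.5085 0.0225 0.139 ] 160.0
```

```bash
python3 -m inch '[[0.9,0.1087,0.1076,0,-24],[0.9,0.1087,0.1076,0,-24],[0.9,0.1087,0.1076,0,-24],[0.9,0.1087,0.1076,0,-24],[0.9,0.1087,0.1076,0,-24]]'
python3 -m inch '[[0.9,0.0555,0.1426,0,-24.1],[0.9,0.0555,0.1426,0,-24.1],[0.9,0.0555,0.1426,0,-24.1],[0.9,0.0555,0.1426,0,-24.1],[0.9,0.0555,0.1426,0,-24.1]]'
python3 -m inch '[[0.9,0,0,0,0],[0.9,0,0,0,0],[0.9,0,0,0,0]]'
python3 -c "
from h import *
plan((.5085,.0225,.046,160))
bars(ctrl.read_camera('top'))"
```

```text
time: 10.93
eef_pos: [0.45, -0.115, 0.1377]
tcp_rot: [0.372, 0.928, 0.001, -0.002]
contact_force: [-0.6, -0.3, -1.7]
opening: 0.206
finger_force: 59.4
time: 11.35
eef_pos: [0.5098, 0.025, 0.1382]
tcp_rot: [0.171, 0.985, 0.001, -0.001]
contact_force: [0.6, -0.4, -1.3]
opening: 0.218
finger_force: 39.7
time: 11.6
eef_pos: [0.5088, 0.0204, 0.139]
tcp_rot: [0.174, 0.985, -0.0, -0.001]
contact_force: [0.5, -0.5, -1.0]
opening: 0.212
finger_force: 62.0
now [0.5088 0.0204 0.139 ] 159.95
  0.001,0.0019,0.093,-0.1
 -> [0.5085 0.0225 0.046 ] 160.0
bar px [345. 193.] c [ 555.7 -105.9] size [ 31. 102.] ang 0.3 col [41. 40. 39.] z 0.0188
bar px [494. 184.] c [ 575.4 -468.1] size [13. 78.] ang 15.1 col [60. 58. 56.] z 0.024
bar px [460. 185.] c [ 572.4 -381.9] size [20. 61.] ang 82.6 col [52. 51. 51.] z 0.0175
```

```bash
python3 -m inch '[[0.9,0.001,0.003,0.03,0],[0.9,0.001,0.003,0.06,0],[0.9,0.001,0.003,0.085,0],[0.9,0.001,0.003,0.09,0],[0.9,0.001,0.003,0.09,0]]'
python3 -m inch '[[0.9,0,0,0,0],[0.9,0,0,0.002,0],[0.9,0,0,0.004,0],[0.9,0,0,0.004,0]]'
python3 -m inch '[[0.9,0,0,0.001,0],[0.9,0,0,0.003,0],[0.9,0,0,0.004,0],[0.9,0,0,0.004,0]]'
python3 -m inch '[[0.9,0,0,0.001,0],[0.9,0,0,0.002,0],[0.9,0,0,0.002,0],[0.9,0,0,0.002,0]]'
```

```text
time: 12.07
eef_pos: [0.5077, 0.0239, 0.048]
tcp_rot: [0.174, 0.985, -0.0, -0.003]
contact_force: [-1.0, 0.1, -0.5]
opening: 0.209
finger_force: 62.1
time: 12.4
eef_pos: [0.5105, 0.0244, 0.0471]
tcp_rot: [0.173, 0.985, 0.0, 0.001]
contact_force: [-0.5, 0.1, -1.1]
opening: 0.206
finger_force: 62.1
time: 12.73
eef_pos: [0.5095, 0.0247, 0.0418]
tcp_rot: [0.173, 0.985, -0.0, -0.0]
contact_force: [-0.0, -0.9, -1.7]
opening: 0.208
finger_force: 62.1
time: 13.07
eef_pos: [0.5096, 0.0246, 0.0399]
tcp_rot: [0.173, 0.985, -0.0, -0.0]
contact_force: [0.1, 0.2, -1.0]
opening: 0.206
finger_force: 62.1
```

```bash
python3 -m inch '[[0.9,0,-0.001,0.001,0],[0.9,0,-0.001,0.002,0],[0.9,0,-0.001,0.002,0],[0.9,0,-0.001,0.002,0]]'
python3 -m inch '[[0.9,0,0,0.001,0],[0.9,0,0,0.002,0],[0.9,0,0,0.003,0],[0.9,0,0,0.003,0]]'
python3 -m inch '[[0.9,0,0,0.001,0],[0.9,0,0,0.001,0],[0.9,0,0,0.001,0]]'
python3 -c "
from h import *
p=ctrl.read_camera('scene');save(p,'s4.png',(280,150,420,270),5)"
```

```text
time: 13.4
eef_pos: [0.5093, 0.0236, 0.0379]
tcp_rot: [0.173, 0.985, 0.0, -0.0]
contact_force: [0.8, -0.2, -1.5]
opening: 0.21
finger_force: 62.1
time: 13.73
eef_pos: [0.5092, 0.0237, 0.0347]
tcp_rot: [0.173, 0.985, -0.0, -0.0]
contact_force: [-0.2, 0.8, -0.7]
opening: 0.204
finger_force: 62.1
time: 13.98
eef_pos: [0.5095, 0.0237, 0.0341]
tcp_rot: [0.173, 0.985, 0.0, 0.0]
contact_force: [0.7, -0.4, -0.7]
opening: 0.207
finger_force: 62.1
```

View pics/s4.png

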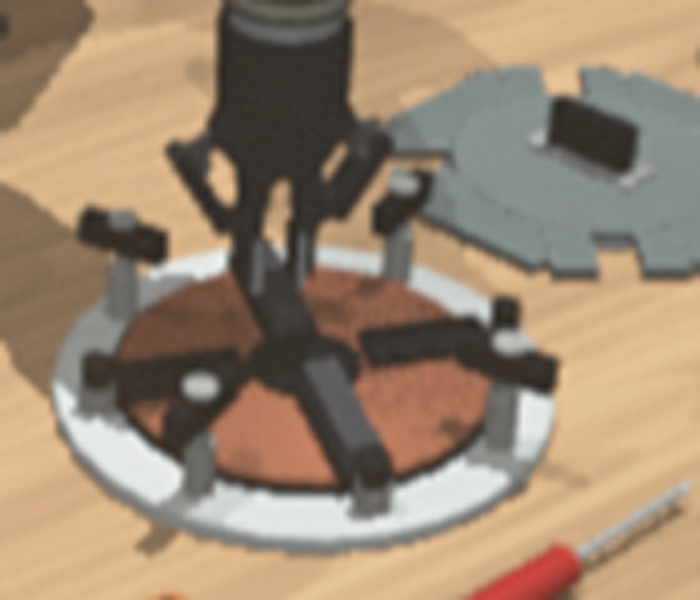

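The second long bar lies inside its slot, at crop pixel (285,295), and the first stays seated. I'll release it and fetch the short bar.

```bash
python3 -m inch '[[0.9,0,0,0.001,0],[0.6,0,0,0.001,0],[0.6,0,0,0.001,0],[0.6,0,0,0.001,0]]'
python3 -m inch '[[0.6,0,0,-0.04,0],[0.6,0,0,-0.08,0],[0.6,0,0,-0.11,0],[0.6,0,0,-0.11,0],[0.6,0,0,-0.11,0]]'
python3 -c "
from h import *
plan((.573,-.3815,.09,83))"
```

```text
time: 14.37
eef_pos: [0.5095, 0.0236, 0.0331]
tcp_rot: [0.173, 0.985, 0.0, 0.0]
contact_force: [-0.7, 0.3, -0.5]
opening: 0.395
finger_force: 0.0
time: 14.78
eef_pos: [0.5111, 0.0234, 0.1456]
tcp_rot: [0.173, 0.985, 0.0, 0.003]
contact_force: [-0.2, -0.5, -0.9]
opening: 0.4
finger_force: 0.0
now [0.5111 0.0234 0.1456] 160.06
  -0.0654,-0.1198,0.0185,25.7
  -0.1109,-0.0796,0.0186,25.7
  -0.1346,-0.0236,0.0185,25.7
 -> [ 0.5731 -0.3815  0.09  ] 83.0
```

```bash
python3 -m inch '[[0.4,-0.0654,-0.1198,0,25.7],[0.4,-0.0654,-0.1198,0,25.7],[0.4,-0.0654,-0.1198,0,25.7],[0.4,-0.0654,-0.1198,0,25.7],[0.4,-0.0654,-0.1198,0,25.7]]'
python3 -m inch '[[0.4,-0.1109,-0.0796,0.02,25.7],[0.4,-0.1109,-0.0796,0.02,25.7],[0.4,-0.1109,-0.0796,0.02,25.7],[0.4,-0.1109,-0.0796,0.02,25.7],[0.4,-0.1109,-0.0796,0.02,25.7]]'
python3 -m inch '[[0.4,-0.1346,-0.0236,0.03,25.7],[0.4,-0.1346,-0.0236,0.03,25.7],[0.4,-0.1346,-0.0236,0.03,25.7],[0.4,-0.1346,-0.0236,0.03,25.7],[0.4,-0.1346,-0.0236,0.03,25.7]]'
python3 -m inch '[[0.4,0,0,0,0],[0.4,0,0,0,0],[0.4,0,0,0,0]]'
python3 -c "
from h import *
bars(ctrl.read_camera('scene'),(150,190,260,300))
p=ctrl.read_camera('top');save(p,'t5.png',(230,100,500,330),2.6)
plan((.573,-.3815,.009,83))"
```

```text
time: 15.2
eef_pos: [0.5293, -0.114, 0.141]
tcp_rot: [0.391, 0.921, -0.0, -0.001]
contact_force: [-0.1, 0.5, -0.3]
opening: 0.598
finger_force: 0.0
time: 15.62
eef_pos: [0.5497, -0.2478, 0.1204]
tcp_rot: [0.584, 0.811, -0.0, -0.002]
contact_force: [-1.2, 1.3, -0.1]
opening: 0.6
finger_force: 0.0
time: 16.03
eef_pos: [0.5705, -0.3821, 0.0904]
tcp_rot: [0.75, 0.662, -0.0, -0.002]
contact_force: [-1.2, 0.4, 0.1]
opening: 0.601
finger_force: 0.0
time: 16.28
eef_pos: [0.5715, -0.3789, 0.0929]
tcp_rot: [0.748, 0.664, 0.0, -0.001]
contact_force: [0.1, 0.0, -0.2]
opening: 0.6
finger_force: 0.0
bar px [215. 277.] c [ 580.3 -384.6] size [31. 58.] ang 80.8 col [72. 68. 65.] z 0.0177
now [ 0.5716 -0.3796  0.0935] 83.12
  -0.0018,0.0016,0.0845,0.1
 -> [ 0.573  -0.3815  0.009 ] 83.0
```

View pics/t5.png

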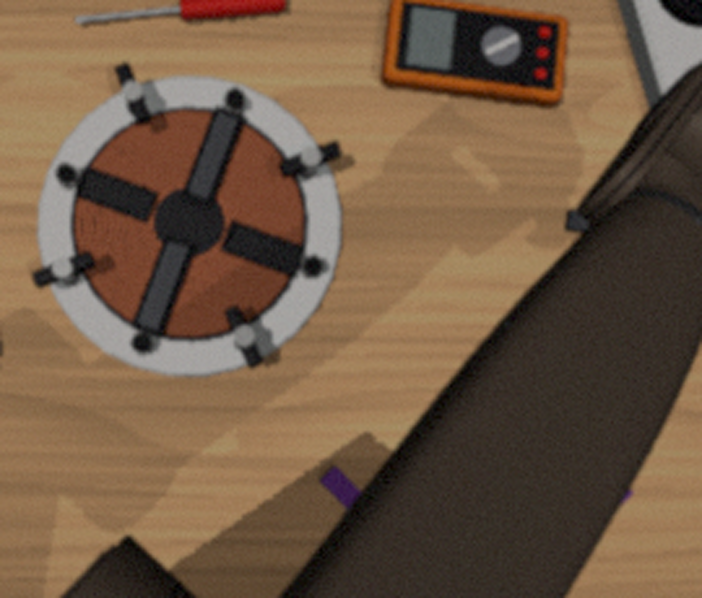

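The top view shows both long bars seated in the long slots, at crop pixels (215,150) and (160,290). The short bar's end is still at (575,222). I'll pick it up.

```bash
python3 -m inch '[[0.4,-0.0018,0.0016,0.03,0],[0.4,-0.0018,0.0016,0.06,0],[0.4,-0.0018,0.0016,0.079,0],[0.4,-0.0018,0.0016,0.084,0],[0.4,-0.0018,0.0016,0.084,0]]'
python3 -m inch '[[0.9,0,0,0,0],[0.9,0,0,0,0],[0.9,0,0,0,0],[0.9,0,0,0,0],[0.9,0,0,0,0]]' 60
python3 -m inch '[[0.9,0,0,-0.03,0],[0.9,0,0,-0.06,0],[0.9,0,0,-0.1,0],[0.9,0,0,-0.13,0],[0.9,0,0,-0.13,0]]'
python3 -m inch '[[0.9,0,0,0,0],[0.9,0,0,0,0],[0.9,0,0,0,0]]'
python3 -c "
from h import *
plan((.5445,-.0665,.139,70))"
```

```text
time: 16.8
eef_pos: [0.5716, -0.3815, 0.007]
tcp_rot: [0.749, 0.663, -0.0, -0.002]
contact_force: [0.1, 0.1, -0.1]
opening: 0.6
finger_force: 0.0
time: 17.22
eef_pos: [0.5742, -0.3844, 0.0119]
tcp_rot: [0.749, 0.662, 0.0, 0.002]
contact_force: [-0.5, 1.0, 6.5]
opening: 0.205
finger_force: 60.2
time: 17.63
eef_pos: [0.5763, -0.3865, 0.149]
tcp_rot: [0.749, 0.662, 0.001, 0.008]
contact_force: [2.1, -0.8, 0.7]
opening: 0.21
finger_force: 59.4
time: 17.88
eef_pos: [0.5715, -0.3822, 0.1364]
tcp_rot: [0.749, 0.662, -0.0, -0.002]
contact_force: [0.4, -0.1, -0.5]
opening: 0.209
finger_force: 59.4
now [ 0.5715 -0.3822  0.1364] 82.95
  0.155,-0.0327,-0.0013,6.5
  0.1503,-0.0501,-0.0013,6.5
 -> [ 0.5445 -0.0666  0.139 ] 70.0
```

```bash
python3 -m inch '[[0.9,0.155,-0.0327,0,6.5],[0.9,0.155,-0.0327,0,6.5],[0.9,0.155,-0.0327,0,6.5],[0.9,0.155,-0.0327,0,6.5],[0.9,0.155,-0.0327,0,6.5]]'
python3 -m inch '[[0.9,0.15,-0.05,0,6.5],[0.9,0.15,-0.05,0,6.5],[0.9,0.15,-0.05,0,6.5],[0.9,0.15,-0.05,0,6.5],[0.9,0.15,-0.05,0,6.5]]'
python3 -m inch '[[0.9,0,0,0,0],[0.9,0,0,0,0],[0.9,0,0,0,0],[0.9,0,0,0,0],[0.9,0,0,0,0]]'
python3 -c "
from h import *
plan((.5445,-.0665,.046,70))"
```

```text
time: 18.3
eef_pos: [0.5569, -0.2187, 0.1356]
tcp_rot: [0.784, 0.621, -0.001, -0.004]
contact_force: [0.5, -0.1, -1.5]
opening: 0.207
finger_force: 59.4
time: 18.72
eef_pos: [0.5434, -0.0626, 0.1365]
tcp_rot: [0.818, 0.575, -0.001, -0.003]
contact_force: [-0.2, -0.2, -1.2]
opening: 0.206
finger_force: 59.4
time: 19.13
eef_pos: [0.5458, -0.0692, 0.1388]
tcp_rot: [0.82, 0.573, -0.0, -0.0]
contact_force: [-0.2, -0.2, -0.4]
opening: 0.208
finger_force: 59.4
now [ 0.5458 -0.0692  0.1388] 69.85
  0.002,-0.0022,0.0928,-0.1
 -> [ 0.5445 -0.0665  0.046 ] 70.0
```

```bash
python3 -m inch '[[0.9,0.002,-0.0022,0.03,0],[0.9,0.002,-0.0022,0.06,0],[0.9,0.002,-0.0022,0.085,0],[0.9,0.002,-0.0022,0.09,0],[0.9,0.002,-0.0022,0.09,0]]'
python3 -m inch '[[0.9,0,0,0,0],[0.9,0,0,0.002,0],[0.9,0,0,0.004,0],[0.9,0,0,0.004,0],[0.9,0,0,0.004,0]]'
python3 -c "
from h import *
plan((.5445,-.0665,.034,70))"
```

```text
time: 19.55
eef_pos: [0.5426, -0.0654, 0.0469]
tcp_rot: [0.82, 0.573, -0.002, -0.002]
contact_force: [-0.1, 0.4, -0.2]
opening: 0.206
finger_force: 59.4
time: 19.97
eef_pos: [0.5449, -0.0654, 0.0459]
tcp_rot: [0.819, 0.573, 0.0, 0.001]
contact_force: [0.5, 0.2, -1.8]
opening: 0.209
finger_force: 59.4
now [ 0.5449 -0.0654  0.0459] 69.96
  -0.0012,0.0,0.0119,-0.0
 -> [ 0.5445 -0.0665  0.034 ] 70.0
```

```bash
python3 -m inch '[[0.9,-0.001,0,0.002,0],[0.9,-0.001,0,0.004,0],[0.9,-0.001,0,0.006,0],[0.9,-0.001,0,0.006,0]]'
python3 -m inch '[[0.9,0,0,0.001,0],[0.9,0,0,0.002,0],[0.9,0,0,0.003,0],[0.9,0,0,0.003,0]]'
python3 -m inch '[[0.9,0,0,0.001,0],[0.9,0,0,0.002,0],[0.9,0,0,0.003,0],[0.9,0,0,0.003,0]]'
```

```text
time: 20.3
eef_pos: [0.5436, -0.0661, 0.0385]
tcp_rot: [0.819, 0.573, -0.0, -0.0]
contact_force: [0.0, 0.3, -0.9]
opening: 0.212
finger_force: 59.4
time: 20.63
eef_pos: [0.5439, -0.0662, 0.0357]
tcp_rot: [0.819, 0.573, -0.0, -0.0]
contact_force: [-0.0, -0.5, -0.6]
opening: 0.207
finger_force: 59.4
time: 20.97
eef_pos: [0.5442, -0.0662, 0.0339]
tcp_rot: [0.819, 0.573, -0.0, -0.0]
contact_force: [-2.8, 0.8, 4.8]
opening: 0.207
finger_force: 60.0
```

```bash
python3 -m inch '[[0.6,0,0,0,0],[0.6,0,0,0,0],[0.6,0,0,0,0]]'
python3 -m inch '[[0.6,0,0,-0.04,0],[0.6,0,0,-0.08,0],[0.6,0,0,-0.11,0],[0.6,0,0,-0.11,0],[0.6,0,0,-0.11,0]]'
python3 -m inch '[[0.6,0,0,0,0],[0.6,0,0,0,0],[0.6,0,0,0,0]]'
python3 -c "
from h import *
plan((.474,.311,.11,192.4,1))"
```

```text
time: 21.22
eef_pos: [0.5441, -0.0662, 0.033]
tcp_rot: [0.819, 0.573, 0.0, 0.0]
contact_force: [-1.2, -0.2, 0.6]
opening: 0.401
finger_force: 0.0
time: 21.63
eef_pos: [0.5457, -0.0667, 0.1457]
tcp_rot: [0.819, 0.573, 0.002, 0.002]
contact_force: [-0.3, -0.1, -0.6]
opening: 0.398
finger_force: 0.0
time: 21.88
eef_pos: [0.5427, -0.0658, 0.1409]
tcp_rot: [0.819, 0.573, -0.001, -0.002]
contact_force: [0.7, 0.7, 0.9]
opening: 0.405
finger_force: 0.0
now [ 0.5427 -0.0658  0.1409] 69.96
  0.0826,-0.0484,0.0077,-30.6
  0.0958,0.0004,0.0077,-30.6
  0.0822,0.049,0.0077,-30.6
  0.0458,0.0841,0.0078,-30.6
 -> [0.474 0.311 0.11 ] 192.4
```

```bash
python3 -m inch '[[0.5,0.0826,-0.0484,0,-30.6],[0.5,0.0826,-0.0484,0,-30.6],[0.5,0.0826,-0.0484,0,-30.6],[0.5,0.0826,-0.0484,0,-30.6],[0.5,0.0826,-0.0484,0,-30.6]]'
python3 -m inch '[[0.5,0.0958,0.0004,0,-30.6],[0.5,0.0958,0.0004,0,-30.6],[0.5,0.0958,0.0004,0,-30.6],[0.5,0.0958,0.0004,0,-30.6],[0.5,0.0958,0.0004,0,-30.6]]'
python3 -m inch '[[0.5,0.0822,0.049,0,-30.6],[0.5,0.0822,0.049,0,-30.6],[0.5,0.0822,0.049,0,-30.6],[0.5,0.0822,0.049,0,-30.6],[0.5,0.0822,0.049,0,-30.6]]'
python3 -m inch '[[0.5,0.0458,0.0841,0.03,-30.6],[0.5,0.0458,0.0841,0.03,-30.6],[0.5,0.0458,0.0841,0.03,-30.6],[0.5,0.0458,0.0841,0.03,-30.6],[0.5,0.0458,0.0841,0.03,-30.6]]'
python3 -m inch '[[0.5,0,0,0,0],[0.5,0,0,0,0],[0.5,0,0,0,0]]'
python3 -c "
from h import *
p=ctrl.read_camera('top');save(p,'t6.png',(100,100,500,330),2)
p=ctrl.read_camera('scene');P=cloud(p).reshape(-1,3)
g=P[(np.hypot(P[:,0]-.474,P[:,1]-.311)<.05)&(P[:,2]>.038)&(P[:,2]<.05)]
print(len(g),cv2.minAreaRect((g[:,:2]*1000).astype(np.float32)))
plan((.474,.311,.022,192.4))
print(ctrl.get_state()['qpos'].round(2))"
```

```text
time: 22.3
eef_pos: [0.5256, 0.0294, 0.1414]
tcp_rot: [0.636, 0.771, -0.001, -0.001]
contact_force: [0.4, -0.4, 0.0]
opening: 0.501
finger_force: 0.0
time: 22.72
eef_pos: [0.5084, 0.1235, 0.1414]
tcp_rot: [0.41, 0.912, -0.001, -0.001]
contact_force: [0.5, -0.4, -0.4]
opening: 0.501
finger_force: 0.0
time: 23.13
eef_pos: [0.4912, 0.2174, 0.1414]
tcp_rot: [0.155, 0.988, -0.001, -0.001]
contact_force: [0.1, -0.3, 0.4]
opening: 0.5
finger_force: 0.0
time: 23.55
eef_pos: [0.4735, 0.3113, 0.1105]
tcp_rot: [-0.111, 0.994, -0.001, -0.002]
contact_force: [0.4, -0.2, -0.3]
opening: 0.502
finger_force: 0.0
time: 23.8
eef_pos: [0.475, 0.3102, 0.1123]
tcp_rot: [-0.107, 0.994, -0.0, -0.001]
contact_force: [0.1, -0.5, -0.1]
opening: 0.498
finger_force: 0.0
81 ((477.89031982421875, 311.2228088378906), (64.75778198242188, 21.851652145385742), 14.352937698364258)
now [0.4753 0.3102 0.1128] -167.71
  0.0011,0.001,0.0908,-0.1
 -> [0.474 0.311 0.022] -167.6
[ 0.4   0.18  1.93  0.    1.03 -1.39]
```

View pics/t6.png

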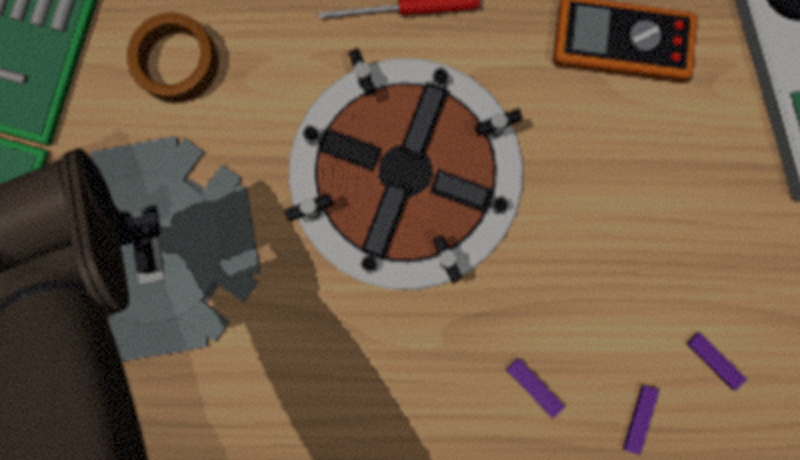

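All three grey bars are in their slots and only purple bars remain on the table, at crop pixels (535,387), (640,420) and (716,361). I'll grasp the plate.

```bash
python3 -m inch '[[0.5,0.001,0.001,0.03,0],[0.5,0.001,0.001,0.06,0],[0.5,0.001,0.001,0.085,0],[0.5,0.001,0.001,0.09,0],[0.5,0.001,0.001,0.09,0]]'
python3 -m inch '[[1,0,0,0,0],[1,0,0,0,0],[1,0,0,0,0],[1,0,0,0,0],[1,0,0,0,0]]' 110
python3 -m inch '[[1,0,0,-0.01,0],[1,0,0,-0.03,0],[1,0,0,-0.06,0],[1,0,0,-0.08,0],[1,0,0,-0.1,0]]'
python3 -m inch '[[1,0,0,-0.02,0],[1,0,0,-0.035,0],[1,0,0,-0.04,0],[1,0,0,-0.04,0],[1,0,0,-0.04,0]]'
python3 -c "
from h import *
plan((.474,.311,.165,160),(.5693,.0008,.165,160))
print(ctrl.get_state()['qpos'].round(2),tool()[1].round(3).tolist())"
```

```text
time: 24.32
eef_pos: [0.4725, 0.3104, 0.0209]
tcp_rot: [-0.107, 0.994, -0.001, -0.002]
contact_force: [-0.4, -0.0, 0.1]
opening: 0.501
finger_force: 0.0
time: 24.73
eef_pos: [0.4759, 0.3121, 0.0256]
tcp_rot: [-0.108, 0.994, 0.001, 0.002]
contact_force: [-0.1, 0.0, 6.9]
opening: 0.163
finger_force: 109.0
time: 25.15
eef_pos: [0.4735, 0.3111, 0.1241]
tcp_rot: [-0.108, 0.994, -0.0, -0.0]
contact_force: [0.1, -0.2, -3.5]
opening: 0.163
finger_force: 107.7
time: 25.57
eef_pos: [0.4734, 0.311, 0.1621]
tcp_rot: [-0.108, 0.994, -0.0, -0.001]
contact_force: [-0.5, -0.4, -3.8]
opening: 0.166
finger_force: 107.7
now [0.4734 0.311  0.1621] -167.64
  -0.0006,-0.0002,-0.0029,32.4
 -> [0.474 0.311 0.165] -200.0
  -0.0979,-0.1294,0.0,-0.0
  -0.0979,-0.1293,0.0,-0.0
 -> [0.5693 0.0008 0.165 ] -200.0
[ 0.4   0.12  1.91 -0.    1.12 -1.38] [[-0.977, -0.214, -0.001], [-0.214, 0.977, -0.001], [0.002, -0.0, -1.0]]
```

```bash
python3 -m inch '[[1,0,0,0,6],[1,0,0,0,12.5],[1,0,0,0,19],[1,0,0,0,25.5],[1,0,0,0,32.4]]'
python3 -m inch '[[1,-0.02,-0.026,0,0],[1,-0.04,-0.052,0,0],[1,-0.06,-0.078,0,0],[1,-0.08,-0.104,0,0],[1,-0.098,-0.1294,0,0]]'
python3 -m inch '[[1,-0.02,-0.026,0,0],[1,-0.04,-0.052,0,0],[1,-0.06,-0.078,0,0],[1,-0.08,-0.104,0,0],[1,-0.098,-0.1294,0,0]]'
python3 -m inch '[[1,0,0,0,0],[1,0,0,0,0],[1,0,0,0,0],[1,0,0,0,0]]'
python3 -m inch '[[1,0,0,0.02,0],[1,0,0,0.035,0],[1,0,0,0.05,0],[1,0,0,0.055,0],[1,0,0,0.055,0]]'
python3 -c "
from h import *
plan((.5693,.0008,.07,160))
p=ctrl.read_camera('scene');save(p,'s7.png',(240,100,460,280),3.6)"
```

```text
time: 25.98
eef_pos: [0.4728, 0.3107, 0.1605]
tcp_rot: [0.177, 0.984, -0.001, -0.002]
contact_force: [-0.8, -0.6, -3.4]
opening: 0.159
finger_force: 107.5
time: 26.4
eef_pos: [0.5208, 0.1545, 0.1607]
tcp_rot: [0.174, 0.985, -0.001, -0.002]
contact_force: [0.6, 0.5, -3.6]
opening: 0.155
finger_force: 107.9
time: 26.82
eef_pos: [0.5686, -0.0005, 0.1607]
tcp_rot: [0.174, 0.985, -0.0, -0.002]
contact_force: [0.4, 0.3, -3.8]
opening: 0.159
finger_force: 107.9
time: 27.15
eef_pos: [0.5685, 0.0021, 0.1617]
tcp_rot: [0.173, 0.985, 0.0, -0.001]
contact_force: [0.2, 0.6, -4.4]
opening: 0.159
finger_force: 108.1
time: 27.57
eef_pos: [0.5677, 0.0025, 0.1059]
tcp_rot: [0.173, 0.985, 0.0, -0.002]
contact_force: [-0.6, -0.3, -3.1]
opening: 0.16
finger_force: 108.0
now [0.5677 0.0025 0.1059] 160.06
  -0.002,-0.001,0.0359,0.1
 -> [0.5693 0.0008 0.07  ] 160.0
```

View pics/s7.png

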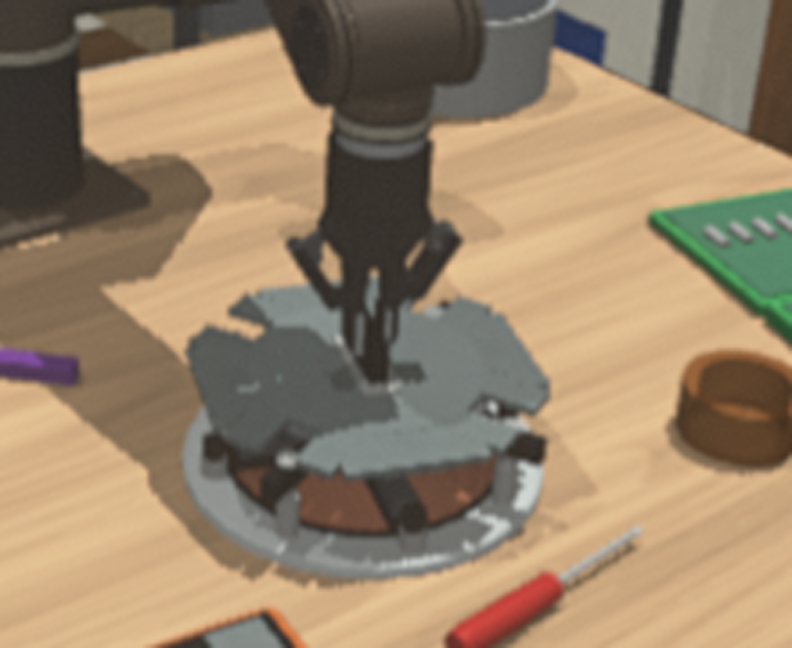

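The plate is level above the jig, with its notches over the T-handles at crop pixels (290,455) and (495,405). I'll lower it gently.

```bash
python3 -m inch '[[1,-0.0015,-0.0008,0.008,0],[1,-0.0015,-0.0008,0.014,0],[1,-0.0015,-0.0008,0.018,0],[1,-0.0015,-0.0008,0.02,0],[1,-0.0015,-0.0008,0.02,0]]'
python3 -m inch '[[1,0,0,0.004,0],[1,0,0,0.008,0],[1,0,0,0.012,0],[1,0,0,0.012,0],[1,0,0,0.012,0]]'
python3 -m inch '[[1,0,0,0.001,0],[1,0,0,0.002,0],[1,0,0,0.003,0],[1,0,0,0.003,0],[1,0,0,0.003,0]]'
```

```text
time: 28.03
eef_pos: [0.5703, -0.0002, 0.0874]
tcp_rot: [0.174, 0.985, 0.0, -0.001]
contact_force: [0.4, -0.8, -4.8]
opening: 0.163
finger_force: 108.1
time: 28.45
eef_pos: [0.5704, -0.0002, 0.0755]
tcp_rot: [0.174, 0.985, 0.0, -0.0]
contact_force: [0.9, 0.3, -4.0]
opening: 0.16
finger_force: 108.1
time: 28.87
eef_pos: [0.5707, -0.0002, 0.073]
tcp_rot: [0.174, 0.985, 0.0, -0.0]
contact_force: [1.0, -0.2, -4.1]
opening: 0.163
finger_force: 108.2
```

```bash
python3 -m inch '[[1,0,0,0.001,0],[1,0,0,0.002,0],[1,0,0,0.003,0],[1,0,0,0.003,0],[1,0,0,0.003,0]]'
python3 -m inch '[[1,0,0,0.001,0],[1,0,0,0.001,0],[1,0,0,0.001,0]]'
```

```text
time: 29.28
eef_pos: [0.5707, -0.0002, 0.07]
tcp_rot: [0.174, 0.985, -0.0, 0.0]
contact_force: [0.3, 0.1, -3.6]
opening: 0.163
finger_force: 108.2
time: 29.53
eef_pos: [0.5708, -0.0002, 0.0694]
tcp_rot: [0.174, 0.985, -0.0, 0.0]
contact_force: [-0.5, 0.4, -1.2]
opening: 0.157
finger_force: 108.5
```

```bash
python3 -m inch '[[1,0,0,0.0005,0],[1,0,0,0.0005,0],[0.6,0,0,0.0005,0],[0.6,0,0,0.0005,0],[0.6,0,0,0.0005,0]]'
python3 -m inch '[[0.6,0,0,-0.02,0],[0.6,0,0,-0.05,0],[0.6,0,0,-0.08,0],[0.6,0,0,-0.1,0],[0.6,0,0,-0.1,0]]'
python3 - <<'E'
from h import *
p=ctrl.read_camera('scene');save(p,'s8.png',(250,130,450,280),4)
P=cloud(ctrl.read_camera('top')).reshape(-1,3)
for nm,Q in(('top',P),('scene',cloud(p).reshape(-1,3))):
    r=np.hypot(Q[:,0]-.569,Q[:,1]-.0005);g=Q[(r<.16)&(Q[:,2]>.066)&(Q[:,2]<.09)&(r>.08)]
    n=cv2.kmeans((g[:,:2]*1000).astype(np.float32),4,None,(3,50,.1),5,cv2.KMEANS_PP_CENTERS)
    for k in range(4): print(nm,cv2.minAreaRect((g[n[1][:,0]==k,:2]*1000).astype(np.float32)),(n[1]==k).sum())
    f=Q[(r<.125)&(r>.03)&(Q[:,2]>.047)&(Q[:,2]<.062)]
    A=np.c_[f[:,:2]-[.569,.0005],np.ones(len(f))];print('plane',np.linalg.lstsq(A,f[:,2],rcond=None)[0])
E
```

```text
time: 29.95
eef_pos: [0.5713, -0.0003, 0.069]
tcp_rot: [0.174, 0.985, 0.0, 0.001]
contact_force: [-0.1, 0.2, 0.8]
opening: 0.401
finger_force: 0.0
time: 30.37
eef_pos: [0.5743, -0.0008, 0.1749]
tcp_rot: [0.174, 0.985, 0.0, 0.006]
contact_force: [0.7, -0.9, 1.0]
opening: 0.398
finger_force: 0.0
top ((614.7526245117188, -95.36455535888672), (14.315231323242188, 26.947154998779297), 19.319297790527344) 78
top ((460.5777893066406, -51.036842346191406), (54.72245407104492, 17.198440551757812), 29.052722930908203) 157
top ((507.98297119140625, 129.5604248046875), (13.87933349609375, 7.96712064743042), 45.720191955566406) 19
top ((625.679931640625, -121.01448059082031), (16.34156608581543, 27.977582931518555), 26.071056365966797) 82
plane [0.00086475 0.0033424  0.05311421]
scene ((521.8963623046875, 110.20174407958984), (17.31974220275879, 58.531982421875), 23.092418670654297) 84
scene ((681.0897216796875, 52.26539993286133), (54.658477783203125, 21.6176815032959), 22.22759246826172) 128
scene ((461.58087158203125, -47.31187438964844), (54.25686264038086, 23.337743759155273), 23.31520652770996) 108
scene ((621.3846435546875, -107.0149917602539), (16.45077133178711, 57.90573501586914), 21.84084129333496) 118
plane [-0.00044864  0.00035401  0.05388184]
```

View pics/s8.png

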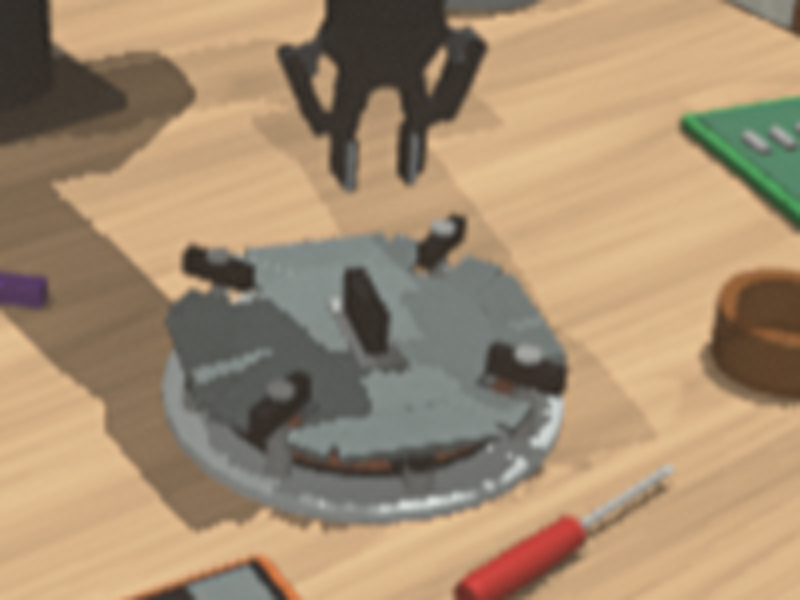

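The plate sits level on the buffers, and all four T-handles stand up through the notches: tee0 (530,365), tee1 (440,240), tee2 (220,265), tee3 (280,400). The order is tee0, tee2, tee1, tee3.

```bash
python3 -c "
from h import *
plan((.678,.051,.13,204),(.678,.051,.062,204))"
```

```text
now [ 5.714e-01 -3.000e-04  1.695e-01] 159.96
  -0.0413,0.0424,0.0198,-22.0
  -0.0542,0.0238,0.0197,-22.0
 -> [0.678 0.051 0.13 ] 204.0
  0.0,0.0,0.068,-0.0
 -> [0.678 0.051 0.062] 204.0
```

```bash
python3 -m inch '[[0.6,-0.01,0.01,0.005,-5],[0.6,-0.02,0.02,0.01,-10],[0.6,-0.03,0.03,0.015,-16],[0.6,-0.0413,0.0424,0.02,-22],[0.6,-0.0413,0.0424,0.02,-22]]' 50
python3 -m inch '[[0.6,-0.012,0.005,0.005,-5],[0.6,-0.024,0.01,0.01,-10],[0.6,-0.04,0.016,0.015,-16],[0.6,-0.054,0.024,0.02,-22],[0.6,-0.054,0.024,0.02,-22]]'
python3 -m inch '[[0.6,0,0,0,0],[0.6,0,0,0,0],[0.6,0,0,0,0]]'
python3 -c "
from h import *
plan((.678,.051,.062,204))"
```

```text
time: 30.88
eef_pos: [0.6238, 0.0265, 0.1448]
tcp_rot: [-0.019, 1.0, 0.001, -0.002]
contact_force: [-0.5, -0.0, 0.3]
opening: 0.4
finger_force: 0.0
time: 31.3
eef_pos: [0.6768, 0.0521, 0.1255]
tcp_rot: [-0.208, 0.978, 0.001, -0.002]
contact_force: [-0.5, -0.4, 0.2]
opening: 0.4
finger_force: 0.0
time: 31.55
eef_pos: [0.6763, 0.0508, 0.1283]
tcp_rot: [-0.206, 0.978, 0.0, -0.001]
contact_force: [1.3, -0.9, 1.0]
opening: 0.4
finger_force: 0.0
now [0.6763 0.0508 0.1283] -156.17
  -0.0016,-0.0005,0.0663,-0.2
 -> [0.6779 0.051  0.062 ] -156.0
```

```bash
python3 -m inch '[[0.6,-0.0016,-0.0005,0.02,0],[0.6,-0.0016,-0.0005,0.04,0],[0.6,-0.0016,-0.0005,0.058,0],[0.6,-0.0016,-0.0005,0.066,0],[0.6,-0.0016,-0.0005,0.066,0]]' 50
python3 -m inch '[[0.6,0,0,0,0],[0.6,0,0,0,0],[0.6,0,0,0,0]]'
python3 -m inch '[[1,0,0,0,0],[1,0,0,0,0],[1,0,0,0,0],[1,0,0,0,0],[1,0,0,0,0]]' 50
python3 -c "
from h import *
s=ctrl.get_state();print(s['contact_force'],s['wrist_torque'],s['eef_pos'],yaw())"
```

```text
time: 31.97
eef_pos: [0.6766, 0.0513, 0.0599]
tcp_rot: [-0.207, 0.978, 0.001, -0.003]
contact_force: [-1.2, -0.6, -0.3]
opening: 0.401
finger_force: 0.0
time: 32.22
eef_pos: [0.68, 0.0513, 0.0645]
tcp_rot: [-0.207, 0.978, -0.0, 0.002]
contact_force: [0.7, 0.5, -0.3]
opening: 0.404
finger_force: 0.0
time: 32.63
eef_pos: [0.6789, 0.053, 0.0642]
tcp_rot: [-0.207, 0.978, 0.001, 0.0]
contact_force: [-3.6, 3.6, 5.7]
opening: 0.15
finger_force: 50.5
[-3.64584494  3.57413897  5.70748515] [ 0.69790879  0.49245335 -0.12169735] [0.67893334 0.05302832 0.06424632] -156.08142295185021
```

```bash
python3 -m inch '[[1,0,0,0,5.6],[1,0,0,0,11.2],[1,0,0,0.001,16.8],[1,0,0,0.001,22.4],[1,0,0,0.0015,28]]'
python3 -m inch '[[1,0,0,0,5.6],[1,0,0,0,11.2],[1,0,0,0.001,16.8],[1,0,0,0.001,22.4],[1,0,0,0.0015,28]]'
python3 -m inch '[[1,0,0,0,0],[1,0,0,0,0]]'
python3 -c "
from h import *
s=ctrl.get_state();print(s['contact_force'],s['wrist_torque'],s['eef_pos'],yaw())"
```

```text
time: 33.05
eef_pos: [0.679, 0.0524, 0.0627]
tcp_rot: [0.037, 0.999, 0.0, 0.0]
contact_force: [-3.7, 2.4, 6.4]
opening: 0.149
finger_force: 50.5
time: 33.47
eef_pos: [0.6788, 0.0517, 0.0613]
tcp_rot: [0.278, 0.961, -0.0, -0.0]
contact_force: [-3.7, 0.3, 7.6]
opening: 0.148
finger_force: 50.6
time: 33.63
eef_pos: [0.6788, 0.0517, 0.0613]
tcp_rot: [0.276, 0.961, -0.0, -0.0]
contact_force: [-4.3, 0.8, 5.4]
opening: 0.146
finger_force: 50.5
[-4.33615666  0.75763065  5.41580037] [ 0.13230659  0.6988413  -0.14291632] [0.67880506 0.05170572 0.0613316 ] 147.93427240970252
```

```bash
python3 -m inch '[[0.6,0,0,0,0],[0.6,0,0,0,0],[0.6,0,0,0,0]]'
python3 -m inch '[[0.6,0,0,-0.02,0],[0.6,0,0,-0.045,0],[0.6,0,0,-0.065,0],[0.6,0,0,-0.069,0],[0.6,0,0,-0.069,0]]'
python3 -m inch '[[0.6,0,0,0,0],[0.6,0,0,0,0]]'
python3 -c "
from h import *
plan((.4607,-.050,.13,204))
p=ctrl.read_camera('scene');save(p,'s9.png',(250,130,450,280),4)"
```

```text
time: 33.88
eef_pos: [0.679, 0.0513, 0.0595]
tcp_rot: [0.276, 0.961, -0.0, 0.0]
contact_force: [-0.5, -0.8, -0.7]
opening: 0.401
finger_force: 0.0
time: 34.3
eef_pos: [0.6803, 0.0513, 0.1307]
tcp_rot: [0.276, 0.961, 0.0, 0.002]
contact_force: [0.8, -0.8, 0.2]
opening: 0.402
finger_force: 0.0
time: 34.47
eef_pos: [0.6776, 0.0515, 0.1262]
tcp_rot: [0.276, 0.961, -0.0, -0.002]
contact_force: [-0.4, -0.5, -0.5]
opening: 0.401
finger_force: 0.0
now [0.6776 0.0515 0.1262] 147.95
  0.065,-0.1006,-0.0019,-28.0
  0.1046,-0.0582,-0.0019,-28.0
 -> [ 0.4607 -0.05    0.13  ] 204.0
```

View pics/s9.png

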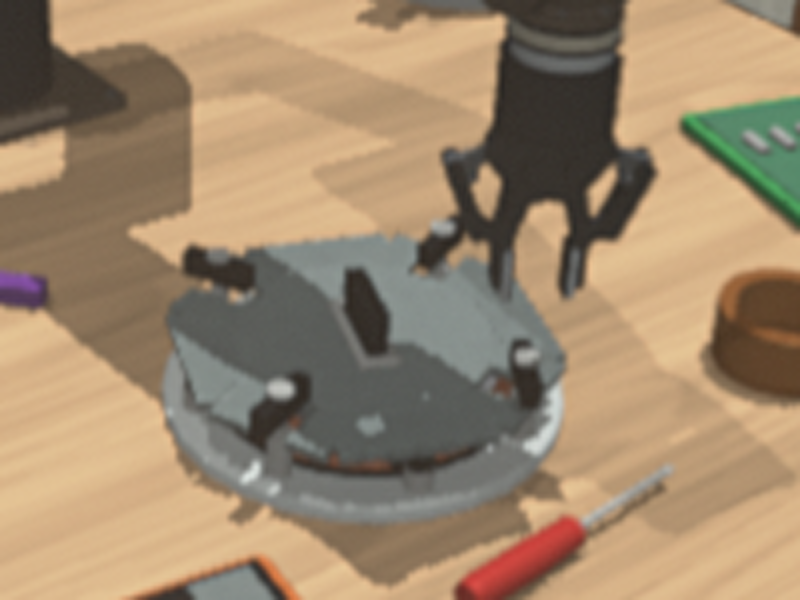

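tee0, at crop pixel (525,372), is turned half way. On to tee2.

```bash
python3 -m inch '[[0.6,0.014,-0.02,0,-5.6],[0.6,0.028,-0.04,0,-11.2],[0.6,0.042,-0.062,0,-16.8],[0.6,0.055,-0.083,0,-22.4],[0.6,0.065,-0.1006,0,-28]]'
python3 -m inch '[[0.6,0.022,-0.012,0,-5.6],[0.6,0.044,-0.024,0,-11.2],[0.6,0.066,-0.037,0,-16.8],[0.6,0.088,-0.05,0,-22.4],[0.6,0.1046,-0.0582,0,-28]]'
python3 -m inch '[[0.6,0,0,0,0],[0.6,0,0,0,0],[0.6,0,0,0,0],[0.6,0,0,0,0],[0.6,0,0,0,0]]'
python3 -c "
from h import *
plan((.4607,-.050,.063,204))"
```

```text
time: 34.93
eef_pos: [0.5678, 0.0005, 0.1265]
tcp_rot: [0.033, 0.999, 0.0, -0.002]
contact_force: [0.4, -0.0, -0.5]
opening: 0.4
finger_force: 0.0
time: 35.35
eef_pos: [0.4594, -0.0503, 0.1268]
tcp_rot: [-0.21, 0.978, 0.001, -0.002]
contact_force: [-0.2, 0.5, -0.5]
opening: 0.397
finger_force: 0.0
time: 35.77
eef_pos: [0.4627, -0.0497, 0.1285]
tcp_rot: [-0.208, 0.978, 0.0, 0.0]
contact_force: [0.5, 0.5, -0.2]
opening: 0.398
finger_force: 0.0
now [ 0.4627 -0.0497  0.1285] -156.04
  0.0019,0.0005,0.0655,-0.0
 -> [ 0.4607 -0.05    0.063 ] -156.0
```

```bash
python3 -m inch '[[0.6,0.001,0,0.02,0],[0.6,0.001,0,0.04,0],[0.6,0.001,0,0.056,0],[0.6,0.001,0,0.064,0],[0.6,0.001,0,0.064,0]]'
python3 -m inch '[[0.6,0,0,0,0],[0.6,0,0,0,0],[0.6,0,0,0,0]]'
python3 -m inch '[[1,0,0,0,0],[1,0,0,0,0],[1,0,0,0,0],[1,0,0,0,0],[1,0,0,0,0]]' 50
python3 -m inch '[[1,0,0,0,5.6],[1,0,0,0,11.2],[1,0,0,0.001,16.8],[1,0,0,0.001,22.4],[1,0,0,0.0015,28]]'
python3 -m inch '[[1,0,0,0,5.6],[1,0,0,0,11.2],[1,0,0,0.001,16.8],[1,0,0,0.001,22.4],[1,0,0,0.0015,28]]'
python3 -m inch '[[1,0,0,0,0],[1,0,0,0,0]]'
python3 -c "
from h import *
s=ctrl.get_state();print(s['contact_force'],s['wrist_torque'],s['eef_pos'],yaw())"
```

```text
time: 36.18
eef_pos: [0.4598, -0.0497, 0.0625]
tcp_rot: [-0.208, 0.978, 0.001, -0.002]
contact_force: [-1.2, 0.9, 0.0]
opening: 0.4
finger_force: 0.0
time: 36.43
eef_pos: [0.4621, -0.0507, 0.0658]
tcp_rot: [-0.208, 0.978, -0.001, 0.001]
contact_force: [0.9, -1.2, -0.1]
opening: 0.399
finger_force: 0.0
time: 36.85
eef_pos: [0.461, -0.0489, 0.0657]
tcp_rot: [-0.207, 0.978, 0.002, 0.0]
contact_force: [-2.2, 6.6, 6.1]
opening: 0.147
finger_force: 49.8
time: 37.27
eef_pos: [0.4611, -0.0493, 0.0642]
tcp_rot: [0.038, 0.999, 0.001, -0.0]
contact_force: [-3.2, 4.8, 7.0]
opening: 0.145
finger_force: 49.9
time: 37.68
eef_pos: [0.4609, -0.0497, 0.0628]
tcp_rot: [0.278, 0.961, 0.001, -0.001]
contact_force: [-3.5, 3.7, 8.2]
opening: 0.148
finger_force: 50.0
time: 37.85
eef_pos: [0.4609, -0.0497, 0.0628]
tcp_rot: [0.277, 0.961, 0.001, -0.001]
contact_force: [-3.7, 3.4, 6.7]
opening: 0.146
finger_force: 49.9
[-3.65918882  3.41952703  6.66169814] [ 0.42568435  0.60580031 -0.15255093] [ 0.46086387 -0.04972542  0.06279604] 147.89700633475337
```

```bash
python3 -m inch '[[0.6,0,0,0,0],[0.6,0,0,0,0],[0.6,0,0,0,0]]'
python3 -m inch '[[0.6,0,0,-0.02,0],[0.6,0,0,-0.045,0],[0.6,0,0,-0.065,0],[0.6,0,0,-0.069,0],[0.6,0,0,-0.069,0]]'
python3 -m inch '[[0.6,0,0,0,0],[0.6,0,0,0,0],[0.6,0,0,0,0],[0.6,0,0,0,0]]'
python3 -c "
from h import *
plan((.519,.1095,.13,114))"
```

```text
time: 38.1
eef_pos: [0.4612, -0.0506, 0.0617]
tcp_rot: [0.276, 0.961, -0.0, 0.0]
contact_force: [-0.0, 0.2, -0.2]
opening: 0.4
finger_force: 0.0
time: 38.52
eef_pos: [0.4623, -0.0509, 0.1321]
tcp_rot: [0.276, 0.961, -0.0, 0.002]
contact_force: [-0.4, 0.8, -1.0]
opening: 0.403
finger_force: 0.0
time: 38.85
eef_pos: [0.4602, -0.0502, 0.1292]
tcp_rot: [0.276, 0.961, 0.0, -0.001]
contact_force: [-0.5, -0.4, 0.2]
opening: 0.408
finger_force: 0.0
now [ 0.4602 -0.0502  0.1292] 147.95
  0.0349,0.1665,-0.0008,34.0
 -> [0.519  0.1095 0.13  ] 114.0
```

```bash
python3 -m inch '[[0.6,0.007,0.033,0,6.8],[0.6,0.014,0.066,0,13.6],[0.6,0.021,0.1,0,20.4],[0.6,0.028,0.133,0,27.2],[0.6,0.0349,0.1665,0,34]]'
python3 -m inch '[[0.6,0,0,0,0],[0.6,0,0,0,0],[0.6,0,0,0,0],[0.6,0,0,0,0],[0.6,0,0,0,0]]'
python3 -m inch '[[0.6,0,0,0,0],[0.6,0,0,0,0],[0.6,0,0,0,0]]'
python3 -c "
from h import *
plan((.519,.1096,.063,114))"
```

```text
time: 39.27
eef_pos: [0.5191, 0.1088, 0.1298]
tcp_rot: [0.54, 0.842, -0.0, -0.0]
contact_force: [-0.4, -0.4, 0.1]
opening: 0.4
finger_force: 0.0
time: 39.68
eef_pos: [0.5188, 0.1064, 0.1303]
tcp_rot: [0.538, 0.843, -0.0, -0.0]
contact_force: [0.9, -0.4, -0.0]
opening: 0.397
finger_force: 0.0
time: 39.93
eef_pos: [0.5192, 0.1069, 0.1307]
tcp_rot: [0.538, 0.843, 0.0, 0.0]
contact_force: [0.5, 0.8, 0.3]
opening: 0.399
finger_force: 0.0
now [0.5192 0.1069 0.1307] 114.93
  0.0026,0.001,0.0677,0.9
 -> [0.519  0.1096 0.063 ] 114.0
```

```bash
python3 -m inch '[[0.6,0.0026,0.001,0.02,0.9],[0.6,0.0026,0.001,0.04,0.9],[0.6,0.0026,0.001,0.058,0.9],[0.6,0.0026,0.001,0.066,0.9],[0.6,0.0026,0.001,0.066,0.9]]'
python3 -m inch '[[0.6,0,0,0,0],[0.6,0,0,0,0],[0.6,0,0,0,0]]'
python3 -m inch '[[1,0,0,0,0],[1,0,0,0,0],[1,0,0,0,0],[1,0,0,0,0],[1,0,0,0,0]]' 50
python3 -m inch '[[1,0,0,0,5.6],[1,0,0,0,11.2],[1,0,0,0.001,16.8],[1,0,0,0.001,22.4],[1,0,0,0.0015,28]]'
python3 -m inch '[[1,0,0,0,5.6],[1,0,0,0,11.2],[1,0,0,0.001,16.8],[1,0,0,0.001,22.4],[1,0,0,0.0015,28]]'
python3 -m inch '[[1,0,0,0,0],[1,0,0,0,0]]'
python3 -c "
from h import *
s=ctrl.get_state();print(s['contact_force'],s['wrist_torque'],s['eef_pos'],yaw())"
```

```text
time: 40.35
eef_pos: [0.5172, 0.11, 0.0623]
tcp_rot: [0.544, 0.839, -0.001, -0.002]
contact_force: [-0.9, -0.5, -0.8]
opening: 0.402
finger_force: 0.0
time: 40.6
eef_pos: [0.5201, 0.1102, 0.066]
tcp_rot: [0.544, 0.839, 0.001, 0.001]
contact_force: [-0.4, -0.6, -0.8]
opening: 0.404
finger_force: 0.0
time: 41.02
eef_pos: [0.5184, 0.1096, 0.0659]
tcp_rot: [0.544, 0.839, -0.001, -0.001]
contact_force: [-4.8, -3.7, 7.7]
opening: 0.146
finger_force: 49.0
time: 41.43
eef_pos: [0.518, 0.1095, 0.0644]
tcp_rot: [0.732, 0.681, -0.002, -0.001]
contact_force: [-7.3, -2.8, 8.9]
opening: 0.144
finger_force: 49.3
time: 41.85
eef_pos: [0.5175, 0.1097, 0.0629]
tcp_rot: [0.875, 0.484, -0.003, -0.0]
contact_force: [-8.6, -3.2, 11.5]
opening: 0.145
finger_force: 49.6
time: 42.02
eef_pos: [0.5175, 0.1097, 0.0629]
tcp_rot: [0.874, 0.486, -0.003, -0.001]
contact_force: [-6.9, -3.4, 10.3]
opening: 0.144
finger_force: 49.4
[-6.88141184 -3.41654731 10.29050377] [-0.45519519  1.32671634 -0.06775047] [0.51751429 0.10968489 0.06287984] 58.093558668829466
```

```bash
python3 -m inch '[[0.6,0,0,0,0],[0.6,0,0,0,0],[0.6,0,0,0,0]]'
python3 -m inch '[[0.6,0,0,-0.02,0],[0.6,0,0,-0.045,0],[0.6,0,0,-0.065,0],[0.6,0,0,-0.069,0],[0.6,0,0,-0.069,0]]'
python3 -m inch '[[0.6,0,0,0,0],[0.6,0,0,0,0],[0.6,0,0,0,0],[0.6,0,0,0,0]]'
python3 -c "
from h import *
plan((.6207,-.1078,.13,114))"
```

```text
time: 42.27
eef_pos: [0.5194, 0.1103, 0.0619]
tcp_rot: [0.874, 0.485, 0.001, 0.0]
contact_force: [0.3, 0.4, 0.0]
opening: 0.4
finger_force: 0.0
time: 42.68
eef_pos: [0.5204, 0.1103, 0.1323]
tcp_rot: [0.874, 0.485, 0.002, 0.001]
contact_force: [0.4, -0.4, -0.8]
opening: 0.396
finger_force: 0.0
time: 43.02
eef_pos: [0.5181, 0.1102, 0.1291]
tcp_rot: [0.874, 0.485, -0.001, -0.001]
contact_force: [0.4, 0.6, -0.9]
opening: 0.4
finger_force: 0.0
now [0.5181 0.1102 0.1291] 58.08
  -0.0654,0.1012,-0.0005,-28.0
  -0.1052,0.0586,-0.0004,-27.9
 -> [ 0.6207 -0.1078  0.13  ] 114.0
```

```bash
python3 -m inch '[[0.6,-0.014,0.02,0,-5.6],[0.6,-0.028,0.04,0,-11.2],[0.6,-0.042,0.062,0,-16.8],[0.6,-0.055,0.083,0,-22.4],[0.6,-0.0654,0.1012,0,-28]]'
python3 -m inch '[[0.6,-0.022,0.012,0,-5.6],[0.6,-0.044,0.024,0,-11.2],[0.6,-0.066,0.037,0,-16.8],[0.6,-0.088,0.05,0,-22.4],[0.6,-0.1052,0.0586,0,-28]]'
python3 -m inch '[[0.6,0,0,0,0],[0.6,0,0,0,0],[0.6,0,0,0,0],[0.6,0,0,0,0],[0.6,0,0,0,0]]'
python3 -m inch '[[0.6,0,0,0,0],[0.6,0,0,0,0],[0.6,0,0,0,0]]'
python3 -c "
from h import *
plan((.6207,-.1078,.063,114))"
```

```text
time: 43.43
eef_pos: [0.5705, -0.0002, 0.1298]
tcp_rot: [0.729, 0.684, -0.0, -0.0]
contact_force: [0.2, -0.3, -0.4]
opening: 0.402
finger_force: 0.0
time: 43.85
eef_pos: [0.6221, -0.1096, 0.1297]
tcp_rot: [0.542, 0.84, -0.0, -0.0]
contact_force: [-0.8, -0.3, 0.1]
opening: 0.402
finger_force: 0.0
time: 44.27
eef_pos: [0.6211, -0.1066, 0.1303]
tcp_rot: [0.544, 0.839, -0.0, -0.0]
contact_force: [0.4, -0.1, 1.0]
opening: 0.399
finger_force: 0.0
time: 44.52
eef_pos: [0.6216, -0.1073, 0.1307]
tcp_rot: [0.544, 0.839, 0.0, 0.0]
contact_force: [0.7, 0.4, -0.5]
opening: 0.399
finger_force: 0.0
now [ 0.6216 -0.1073  0.1307] 114.11
  -0.0001,-0.001,0.0677,0.1
 -> [ 0.6207 -0.1078  0.063 ] 114.0
```

```bash
python3 -m inch '[[0.6,0,-0.001,0.02,0],[0.6,0,-0.001,0.04,0],[0.6,0,-0.001,0.058,0],[0.6,0,-0.001,0.066,0],[0.6,0,-0.001,0.066,0]]'
python3 -m inch '[[0.6,0,0,0,0],[0.6,0,0,0,0],[0.6,0,0,0,0]]'
python3 -m inch '[[1,0,0,0,0],[1,0,0,0,0],[1,0,0,0,0],[1,0,0,0,0],[1,0,0,0,0]]' 50
python3 -m inch '[[1,0,0,0,5.6],[1,0,0,0,11.2],[1,0,0,0.001,16.8],[1,0,0,0.001,22.4],[1,0,0,0.0015,28]]'
python3 -m inch '[[1,0,0,0,5.6],[1,0,0,0,11.2],[1,0,0,0.001,16.8],[1,0,0,0.001,22.4],[1,0,0,0.0015,28]]'
python3 -m inch '[[1,0,0,0,0],[1,0,0,0,0]]'
python3 -m inch '[[0.6,0,0,0,0],[0.6,0,0,0,0],[0.6,0,0,0,0]]'
python3 -m inch '[[0.6,0,0,-0.02,0],[0.6,0,0,-0.045,0],[0.6,0,0,-0.065,0],[0.6,0,0,-0.069,0],[0.6,0,0,-0.069,0]]'
python3 -m inch '[[0.6,0,0,0,0],[0.6,0,0,0,0],[0.6,0,0,0,0],[0.6,0,0,0,0]]'
python3 -c "
from h import *
p=ctrl.read_camera('scene');save(p,'s10.png',(250,130,450,280),4)
plan((.6788,.0517,.13,148))"
```

```text
time: 44.93
eef_pos: [0.6188, -0.1075, 0.0619]
tcp_rot: [0.544, 0.839, -0.001, -0.002]
contact_force: [-0.3, -0.2, -0.3]
opening: 0.398
finger_force: 0.0
time: 45.18
eef_pos: [0.6218, -0.1085, 0.0663]
tcp_rot: [0.544, 0.839, 0.0, 0.001]
contact_force: [-0.1, -0.3, 0.8]
opening: 0.394
finger_force: 0.0
time: 45.6
eef_pos: [0.6205, -0.1089, 0.0661]
tcp_rot: [0.544, 0.839, -0.001, -0.0]
contact_force: [-4.4, -1.8, 5.3]
opening: 0.146
finger_force: 49.2
time: 46.02
eef_pos: [0.6196, -0.109, 0.0646]
tcp_rot: [0.732, 0.681, -0.002, -0.001]
contact_force: [-8.3, -1.2, 8.4]
opening: 0.145
finger_force: 49.6
time: 46.43
eef_pos: [0.6186, -0.1088, 0.0631]
tcp_rot: [0.875, 0.484, -0.003, -0.001]
contact_force: [-10.6, -1.4, 11.5]
opening: 0.145
finger_force: 49.9
time: 46.6
eef_pos: [0.6186, -0.1088, 0.0631]
tcp_rot: [0.874, 0.486, -0.003, -0.001]
contact_force: [-9.1, -1.8, 10.8]
opening: 0.147
finger_force: 49.8
time: 46.85
eef_pos: [0.621, -0.1082, 0.0617]
tcp_rot: [0.874, 0.485, 0.001, 0.0]
contact_force: [-0.3, 0.2, -0.4]
opening: 0.4
finger_force: 0.0
time: 47.27
eef_pos: [0.6222, -0.1085, 0.1326]
tcp_rot: [0.874, 0.486, 0.002, 0.002]
contact_force: [0.3, 0.3, -0.3]
opening: 0.399
finger_force: 0.0
time: 47.6
eef_pos: [0.6198, -0.1079, 0.1288]
tcp_rot: [0.874, 0.485, -0.001, -0.001]
contact_force: [0.5, 0.1, -0.3]
opening: 0.402
finger_force: 0.0
now [ 0.62   -0.108   0.1292] 58.08
  0.0555,-0.0115,-0.0003,-30.0
  0.0539,0.0178,-0.0003,-30.0
  0.0377,0.0423,-0.0002,-29.9
 -> [0.6788 0.0517 0.13  ] 148.0
```

View pics/s10.png

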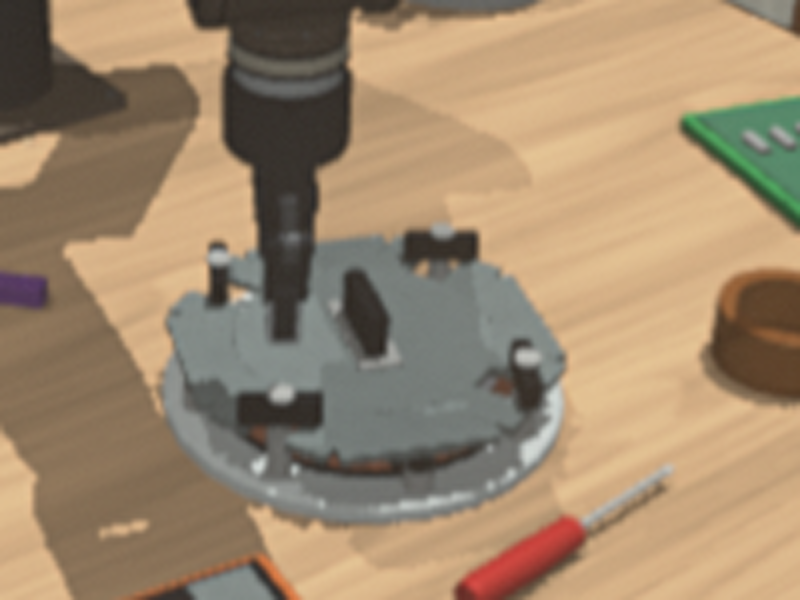

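All four handles are half turned and the plate is level. Round two starts with tee0.

```bash
python3 -m inch '[[0.6,0.011,-0.002,0,-6],[0.6,0.022,-0.004,0,-12],[0.6,0.033,-0.006,0,-18],[0.6,0.044,-0.009,0,-24],[0.6,0.0555,-0.0115,0,-30]]'
python3 -m inch '[[0.6,0.011,0.0035,0,-6],[0.6,0.022,0.007,0,-12],[0.6,0.033,0.011,0,-18],[0.6,0.044,0.014,0,-24],[0.6,0.0539,0.0178,0,-30]]'
python3 -m inch '[[0.6,0.007,0.008,0,-6],[0.6,0.015,0.017,0,-12],[0.6,0.022,0.025,0,-18],[0.6,0.03,0.034,0,-24],[0.6,0.0377,0.0423,0,-30]]'
python3 -m inch '[[0.6,0,0,0,0],[0.6,0,0,0,0],[0.6,0,0,0,0],[0.6,0,0,0,0],[0.6,0,0,0,0]]'
python3 -m inch '[[0.6,0,0,0,0],[0.6,0,0,0,0],[0.6,0,0,0,0]]'
python3 -c "
from h import *
plan((.6786,.0515,.061,148))"
```

```text
time: 48.07
eef_pos: [0.6401, -0.0545, 0.1299]
tcp_rot: [0.717, 0.697, -0.0, -0.0]
contact_force: [0.1, 0.4, 0.7]
opening: 0.399
finger_force: 0.0
time: 48.48
eef_pos: [0.6597, -0.001, 0.1298]
tcp_rot: [0.512, 0.859, -0.0, -0.001]
contact_force: [-0.3, 0.0, 0.1]
opening: 0.402
finger_force: 0.0
time: 48.9
eef_pos: [0.6794, 0.052, 0.1298]
tcp_rot: [0.272, 0.962, -0.0, -0.0]
contact_force: [0.3, -0.7, 0.5]
opening: 0.4
finger_force: 0.0
time: 49.32
eef_pos: [0.6792, 0.0508, 0.1305]
tcp_rot: [0.276, 0.961, -0.0, -0.0]
contact_force: [1.0, -0.4, -0.2]
opening: 0.399
finger_force: 0.0
time: 49.57
eef_pos: [0.6794, 0.0512, 0.1306]
tcp_rot: [0.275, 0.961, 0.0, 0.0]
contact_force: [-0.4, 0.5, -0.0]
opening: 0.398
finger_force: 0.0
now [0.6794 0.0512 0.1306] 148.05
  0.0008,-0.0001,0.0696,0.0
 -> [0.6787 0.0515 0.061 ] 148.0
```

```bash
python3 -m inch '[[0.6,0.0008,0,0.02,0],[0.6,0.0008,0,0.04,0],[0.6,0.0008,0,0.06,0],[0.6,0.0008,0,0.068,0],[0.6,0.0008,0,0.068,0]]'
python3 -m inch '[[0.6,0,0,0,0],[0.6,0,0,0,0],[0.6,0,0,0,0]]'
python3 -m inch '[[1,0,0,0,0],[1,0,0,0,0],[1,0,0,0,0],[1,0,0,0,0],[1,0,0,0,0]]' 60
python3 -m inch '[[1,0,0,0,5.6],[1,0,0,0,11.2],[1,0,0,0.001,16.8],[1,0,0,0.001,22.4],[1,0,0,0.0015,28]]'
python3 -m inch '[[1,0,0,0,5.6],[1,0,0,0,11.2],[1,0,0,0.001,16.8],[1,0,0,0.001,22.4],[1,0,0,0.0015,28]]'
python3 -c "
from h import *
s=ctrl.get_state();print(s['contact_force'],s['wrist_torque'],s['eef_pos'],yaw())"
python3 -m inch '[[1,0,0,0,1],[1,0,0,0,2],[1,0,0,0,3],[1,0,0,0,4],[1,0,0,0,4]]'
python3 -c "
from h import *
s=ctrl.get_state();print(s['contact_force'],s['wrist_torque'],s['eef_pos'],yaw())"
```

```text
time: 49.98
eef_pos: [0.6766, 0.052, 0.0594]
tcp_rot: [0.275, 0.961, -0.001, -0.003]
contact_force: [0.1, 0.4, -0.0]
opening: 0.402
finger_force: 0.0
time: 50.23
eef_pos: [0.68, 0.0518, 0.0646]
tcp_rot: [0.275, 0.961, 0.0, 0.002]
contact_force: [0.3, 0.6, -0.6]
opening: 0.397
finger_force: 0.0
time: 50.65
eef_pos: [0.6793, 0.0515, 0.0641]
tcp_rot: [0.275, 0.961, -0.0, 0.001]
contact_force: [-2.2, -1.5, 6.4]
opening: 0.139
finger_force: 61.5
time: 51.07
eef_pos: [0.6787, 0.0508, 0.0627]
tcp_rot: [0.501, 0.866, -0.001, 0.0]
contact_force: [-5.0, -3.8, 8.3]
opening: 0.142
finger_force: 61.8
time: 51.48
eef_pos: [0.6778, 0.0505, 0.0613]
tcp_rot: [0.695, 0.719, -0.002, -0.0]
contact_force: [-7.4, -4.0, 10.7]
opening: 0.14
finger_force: 62.1
[-7.44468625 -3.97262119 10.74498437] [-0.67105875  1.35102928  0.22577781] [0.67776171 0.05054571 0.06131052] 91.9390038136363
time: 51.9
eef_pos: [0.6776, 0.0505, 0.0612]
tcp_rot: [0.717, 0.697, -0.003, -0.0]
contact_force: [-7.5, -3.6, 9.8]
opening: 0.137
finger_force: 62.3
[-7.4698188  -3.56189585  9.82609524] [-0.67140076  1.23318956  0.59509463] [0.67762783 0.05053394 0.06119956] 88.31055493678363
```

```bash
python3 -m inch '[[1,0,0,0,1],[1,0,0,0,2],[1,0,0,0,3],[1,0,0,0,3]]'
python3 -c "
from h import *
s=ctrl.get_state();print(s['contact_force'],s['wrist_torque'],s['eef_pos'],yaw())"
python3 -m inch '[[0.6,0,0,0,0],[0.6,0,0,0,0],[0.6,0,0,0,0]]'
python3 -m inch '[[0.6,0,0,-0.02,0],[0.6,0,0,-0.045,0],[0.6,0,0,-0.065,0],[0.6,0,0,-0.072,0],[0.6,0,0,-0.072,0]]'
python3 -m inch '[[0.6,0,0,0,0],[0.6,0,0,0,0],[0.6,0,0,0,0],[0.6,0,0,0,0]]'
python3 - <<'E'
from h import *
for n in('scene','top'):
    Q=cloud(ctrl.read_camera(n)).reshape(-1,3)
    g=Q[(np.hypot(Q[:,0]-.6787,Q[:,1]-.0515)<.04)&(Q[:,2]>.062)&(Q[:,2]<.082)]
    if len(g)>10: print(n,len(g),cv2.minAreaRect((g[:,:2]*1000).astype(np.float32)))
plan((.4608,-.05,.13,148))
E
```

```text
time: 52.23
eef_pos: [0.6776, 0.0505, 0.0612]
tcp_rot: [0.734, 0.679, -0.003, 0.0]
contact_force: [-6.5, -2.7, 9.5]
opening: 0.14
finger_force: 64.8
[-6.48519641 -2.65749111  9.46367192] [-0.64396608  1.2368147   1.18509783] [0.67760605 0.05052464 0.06120434] 85.49583738717352
time: 52.48
eef_pos: [0.6787, 0.0522, 0.0592]
tcp_rot: [0.737, 0.676, 0.0, -0.0]
contact_force: [0.5, -0.4, -0.0]
opening: 0.4
finger_force: 0.0
time: 52.9
eef_pos: [0.6804, 0.0521, 0.1342]
tcp_rot: [0.737, 0.676, 0.002, 0.002]
contact_force: [0.9, -0.4, 0.7]
opening: 0.399
finger_force: 0.0
time: 53.23
eef_pos: [0.6778, 0.052, 0.1296]
tcp_rot: [0.737, 0.676, -0.001, -0.001]
contact_force: [-0.2, -0.9, -0.2]
opening: 0.397
finger_force: 0.0
scene 112 ((681.2408447265625, 52.51383972167969), (18.052173614501953, 58.43416213989258), 0.0551280677318573)
now [0.6782 0.0519 0.1304] 85.08
  -0.0601,-0.1039,0.0002,-31.5
  0.0031,-0.12,0.0002,-31.4
 -> [ 0.4608 -0.05    0.13  ] 148.0
```

tee0 is home: its bar measures at 90°, and the stop torque was felt. Next is tee2.

```bash
python3 -m inch '[[0.6,-0.012,-0.021,0,-6.3],[0.6,-0.024,-0.042,0,-12.6],[0.6,-0.036,-0.063,0,-18.9],[0.6,-0.048,-0.084,0,-25.2],[0.6,-0.06,-0.104,0,-31.5]]'
python3 -m inch '[[0.6,0.001,-0.024,0,-6.3],[0.6,0.001,-0.048,0,-12.6],[0.6,0.002,-0.072,0,-18.9],[0.6,0.003,-0.096,0,-25.2],[0.6,0.003,-0.12,0,-31.4]]'
python3 -m inch '[[0.6,0,0,0,0],[0.6,0,0,0,0],[0.6,0,0,0,0],[0.6,0,0,0,0],[0.6,0,0,0,0]]'
python3 -m inch '[[0.6,0,0,0,0],[0.6,0,0,0,0],[0.6,0,0,0,0]]'
python3 -c "
from h import *
plan((.461,-.05,.061,148))"
```

```text
time: 53.75
eef_pos: [0.5687, 0.0007, 0.1312]
tcp_rot: [0.523, 0.852, -0.0, -0.0]
contact_force: [0.5, -0.2, -0.3]
opening: 0.402
finger_force: 0.0
time: 54.17
eef_pos: [0.4601, -0.0502, 0.1313]
tcp_rot: [0.273, 0.962, 0.0, -0.0]
contact_force: [0.3, 0.7, -0.3]
opening: 0.404
finger_force: 0.0
time: 54.58
eef_pos: [0.4621, -0.0498, 0.1317]
tcp_rot: [0.276, 0.961, 0.0, 0.0]
contact_force: [0.2, 0.8, 0.3]
opening: 0.407
finger_force: 0.0
time: 54.83
eef_pos: [0.4615, -0.0498, 0.1315]
tcp_rot: [0.276, 0.961, 0.0, -0.0]
contact_force: [-0.5, 0.3, 0.7]
opening: 0.401
finger_force: 0.0
now [ 0.4615 -0.0498  0.1315] 148.0
  0.0003,-0.0004,0.0705,0.0
 -> [ 0.4611 -0.05    0.061 ] 148.0
```

```bash
python3 -m inch '[[0.6,0,0,0.02,0],[0.6,0,0,0.04,0],[0.6,0,0,0.06,0],[0.6,0,0,0.069,0],[0.6,0,0,0.069,0]]'
python3 -m inch '[[0.6,0,0,0,0],[0.6,0,0,0,0],[0.6,0,0,0,0]]'
python3 -m inch '[[1,0,0,0,0],[1,0,0,0,0],[1,0,0,0,0],[1,0,0,0,0],[1,0,0,0,0]]' 60
python3 -m inch '[[1,0,0,0,5.6],[1,0,0,0,11.2],[1,0,0,0.001,16.8],[1,0,0,0.001,22.4],[1,0,0,0.0015,28]]'
python3 -m inch '[[1,0,0,0,5.6],[1,0,0,0,11.2],[1,0,0,0.001,16.8],[1,0,0,0.001,22.4],[1,0,0,0.0015,28]]'
python3 -m inch '[[1,0,0,0,1.5],[1,0,0,0,3],[1,0,0,0,5],[1,0,0,0,6.5],[1,0,0,0,6.5]]'
python3 -c "
from h import *
s=ctrl.get_state();print(s['contact_force'],s['wrist_torque'],s['eef_pos'],yaw())"
python3 -m inch '[[0.6,0,0,0,0],[0.6,0,0,0,0],[0.6,0,0,0,0]]'
python3 -m inch '[[0.6,0,0,-0.02,0],[0.6,0,0,-0.045,0],[0.6,0,0,-0.065,0],[0.6,0,0,-0.072,0],[0.6,0,0,-0.072,0]]'
python3 -m inch '[[0.6,0,0,0,0],[0.6,0,0,0,0],[0.6,0,0,0,0],[0.6,0,0,0,0]]'
python3 - <<'E'
from h import *
for n in('scene','top'):
    Q=cloud(ctrl.read_camera(n)).reshape(-1,3)
    g=Q[(np.hypot(Q[:,0]-.461,Q[:,1]+.05)<.04)&(Q[:,2]>.062)&(Q[:,2]<.082)]
    if len(g)>10: print(n,len(g),cv2.minAreaRect((g[:,:2]*1000).astype(np.float32)))
plan((.5186,.1098,.13,58))
E
```

```text
time: 55.25
eef_pos: [0.4594, -0.0493, 0.0602]
tcp_rot: [0.276, 0.961, 0.0, -0.003]
contact_force: [-0.9, 0.0, 0.6]
opening: 0.404
finger_force: 0.0
time: 55.5
eef_pos: [0.4624, -0.0504, 0.0639]
tcp_rot: [0.276, 0.961, -0.0, 0.001]
contact_force: [0.2, 0.1, -0.1]
opening: 0.4
finger_force: 0.0
time: 55.92
eef_pos: [0.462, -0.0503, 0.0637]
tcp_rot: [0.276, 0.961, -0.0, 0.001]
contact_force: [-1.9, 0.3, 6.5]
opening: 0.141
finger_force: 61.3
time: 56.33
eef_pos: [0.4613, -0.0509, 0.0622]
tcp_rot: [0.501, 0.865, -0.001, 0.0]
contact_force: [-5.7, -1.9, 9.6]
opening: 0.136
finger_force: 61.8
time: 56.75
eef_pos: [0.4603, -0.0512, 0.0608]
tcp_rot: [0.695, 0.719, -0.003, -0.001]
contact_force: [-8.6, -4.1, 12.6]
opening: 0.143
finger_force: 62.3
time: 57.17
eef_pos: [0.4602, -0.0513, 0.0607]
tcp_rot: [0.732, 0.681, -0.003, -0.0]
contact_force: [-7.8, -4.2, 10.2]
opening: 0.141
finger_force: 64.3
[-7.83403656 -4.22399238 10.22536099] [-0.55369693  1.3007709   1.11500834] [ 0.46015327 -0.05128382  0.06065814] 85.91450961572862
time: 57.42
eef_pos: [0.4613, -0.0498, 0.0594]
tcp_rot: [0.735, 0.678, 0.0, -0.0]
contact_force: [-0.4, -0.4, -0.4]
opening: 0.401
finger_force: 0.0
time: 57.83
eef_pos: [0.4628, -0.0503, 0.1334]
tcp_rot: [0.734, 0.679, 0.001, 0.002]
contact_force: [-0.1, 0.3, -1.0]
opening: 0.403
finger_force: 0.0
time: 58.17
eef_pos: [0.4605, -0.0497, 0.1301]
tcp_rot: [0.734, 0.679, -0.001, -0.001]
contact_force: [-0.1, 0.4, 0.2]
opening: 0.4
finger_force: 0.0
scene 98 ((460.4821472167969, -49.9442024230957), (23.03530502319336, 56.83451843261719), 4.516517162322998)
now [ 0.4608 -0.0498  0.1306] 85.48
  0.1637,0.045,0.0006,27.5
 -> [0.5186 0.1098 0.13  ] 58.0
```

```bash
python3 -m inch '[[0.6,0.033,0.009,0,5.5],[0.6,0.066,0.018,0,11],[0.6,0.099,0.027,0,16.5],[0.6,0.132,0.036,0,22],[0.6,0.1637,0.045,0,27.5]]'
python3 -m inch '[[0.6,0.0001,0,0,0],[0.6,0,0,0,0],[0.6,0,0,0,0],[0.6,0,0,0,0],[0.6,0,0,0,0]]'
python3 -m inch '[[0.6,0,0,0,0],[0.6,0,0,0,0],[0.6,0,0,0,0]]'
python3 -c "
from h import *
plan((.5186,.1098,.061,58))"
```

```text
time: 58.68
eef_pos: [0.5193, 0.1113, 0.1312]
tcp_rot: [0.876, 0.483, -0.0, -0.0]
contact_force: [0.4, -0.2, -0.4]
opening: 0.402
finger_force: 0.0
time: 59.1
eef_pos: [0.5187, 0.1086, 0.1313]
tcp_rot: [0.875, 0.484, -0.0, -0.0]
contact_force: [-0.2, -0.1, -0.4]
opening: 0.401
finger_force: 0.0
time: 59.35
eef_pos: [0.519, 0.1091, 0.1316]
tcp_rot: [0.875, 0.484, 0.0, 0.0]
contact_force: [-0.2, -0.1, 0.0]
opening: 0.4
finger_force: 0.0
now [0.519  0.1091 0.1316] 57.93
  0.0004,-0.0008,0.0706,-0.1
 -> [0.5186 0.1099 0.061 ] 58.0
```

```bash
python3 -m inch '[[0.6,0.0005,-0.0005,0.02,0],[0.6,0.0005,-0.0005,0.04,0],[0.6,0.0005,-0.0005,0.06,0],[0.6,0.0005,-0.0005,0.069,0],[0.6,0.0005,-0.0005,0.069,0]]'
python3 -m inch '[[0.6,0,0,0,0],[0.6,0,0,0,0],[0.6,0,0,0,0]]'
python3 -m inch '[[1,0,0,0,0],[1,0,0,0,0],[1,0,0,0,0],[1,0,0,0,0],[1,0,0,0,0]]' 60
python3 -m inch '[[1,0,0,0,5.6],[1,0,0,0,11.2],[1,0,0,0.001,16.8],[1,0,0,0.001,22.4],[1,0,0,0.0015,28]]'
python3 -m inch '[[1,0,0,0,5.6],[1,0,0,0,11.2],[1,0,0,0.001,16.8],[1,0,0,0.001,22.4],[1,0,0,0.0015,28]]'
python3 -m inch '[[1,0,0,0,1.5],[1,0,0,0,3],[1,0,0,0,5],[1,0,0,0,6.5],[1,0,0,0,6.5]]'
python3 -c "
from h import *
s=ctrl.get_state();print(s['contact_force'],s['wrist_torque'],s['eef_pos'],yaw())"
python3 -m inch '[[0.6,0,0,0,0],[0.6,0,0,0,0],[0.6,0,0,0,0]]'
python3 -m inch '[[0.6,0,0,-0.02,0],[0.6,0,0,-0.045,0],[0.6,0,0,-0.065,0],[0.6,0,0,-0.072,0],[0.6,0,0,-0.072,0]]'
python3 -m inch '[[0.6,0,0,0,0],[0.6,0,0,0,0],[0.6,0,0,0,0],[0.6,0,0,0,0]]'
python3 - <<'E'
from h import *
for n in('scene','top'):
    Q=cloud(ctrl.read_camera(n)).reshape(-1,3)
    g=Q[(np.hypot(Q[:,0]-.519,Q[:,1]-.11)<.04)&(Q[:,2]>.062)&(Q[:,2]<.082)]
    if len(g)>10: print(n,len(g),cv2.minAreaRect((g[:,:2]*1000).astype(np.float32)))
plan((.6205,-.108,.13,58))
E
```

```text
time: 59.77
eef_pos: [0.5169, 0.1101, 0.06]
tcp_rot: [0.875, 0.485, -0.002, -0.001]
contact_force: [-0.7, 0.3, -1.1]
opening: 0.397
finger_force: 0.0
time: 60.02
eef_pos: [0.5201, 0.1104, 0.0641]
tcp_rot: [0.875, 0.485, 0.001, 0.001]
contact_force: [0.2, -0.8, 0.5]
opening: 0.4
finger_force: 0.0
time: 60.43
eef_pos: [0.5185, 0.1111, 0.064]
tcp_rot: [0.875, 0.484, -0.0, -0.001]
contact_force: [-3.9, 2.4, 6.6]
opening: 0.139
finger_force: 60.8
time: 60.85
eef_pos: [0.5188, 0.1108, 0.0625]
tcp_rot: [0.967, 0.257, -0.0, -0.0]
contact_force: [-4.4, 1.1, 7.2]
opening: 0.139
finger_force: 60.8
time: 61.27
eef_pos: [0.5189, 0.1105, 0.0611]
tcp_rot: [1.0, 0.015, -0.0, 0.0]
contact_force: [-4.0, 0.2, 8.3]
opening: 0.141
finger_force: 60.9
time: 61.68
eef_pos: [0.5188, 0.1104, 0.061]
tcp_rot: [0.999, -0.036, -0.0, 0.001]
contact_force: [-2.8, 0.2, 5.3]
opening: 0.137
finger_force: 62.7
[-2.76162843  0.18981547  5.25193781] [0.06516264 0.58623443 1.04687062] [0.518823   0.11038615 0.06098916] -4.177696751764586
time: 61.93
eef_pos: [0.519, 0.1103, 0.0597]
tcp_rot: [0.999, -0.04, 0.0, -0.0]
contact_force: [0.1, 0.2, -0.0]
opening: 0.398
finger_force: 0.0
time: 62.35
eef_pos: [0.5205, 0.1103, 0.1337]
tcp_rot: [0.999, -0.04, 0.002, -0.0]
contact_force: [-0.5, -0.0, 0.2]
opening: 0.398
finger_force: 0.0
time: 62.68
eef_pos: [0.518, 0.1103, 0.13]
tcp_rot: [0.999, -0.039, -0.001, 0.0]
contact_force: [-0.3, 0.2, -0.1]
opening: 0.4
finger_force: 0.0
scene 87 ((519.1914672851562, 110.74400329589844), (58.46474838256836, 18.272140502929688), 0.19465775787830353)
now [0.5184 0.1103 0.1306] -4.52
  0.0595,0.1048,0.0003,-31.3
  -0.0036,0.1204,0.0003,-31.2
 -> [ 0.6205 -0.108   0.13  ] 58.0
```

tee1 is home (bar at 0°, stop torque 1.05 N m). tee3 is last.

```bash
python3 -m inch '[[0.6,0.012,0.021,0,-6.3],[0.6,0.024,0.042,0,-12.6],[0.6,0.036,0.063,0,-18.9],[0.6,0.048,0.084,0,-25.2],[0.6,0.0595,0.1048,0,-31.3]]'
python3 -m inch '[[0.6,-0.001,0.024,0,-6.3],[0.6,-0.001,0.048,0,-12.6],[0.6,-0.002,0.072,0,-18.9],[0.6,-0.003,0.096,0,-25.2],[0.6,-0.0036,0.1204,0,-31.2]]'
python3 -m inch '[[0.6,0,0,0,0],[0.6,0,0,0,0],[0.6,0,0,0,0],[0.6,0,0,0,0],[0.6,0,0,0,0]]'
python3 -m inch '[[0.6,0,0,0,0],[0.6,0,0,0,0],[0.6,0,0,0,0]]'
python3 -c "
from h import *
plan((.6205,-.108,.061,58))"
```

```text
time: 63.2
eef_pos: [0.5703, 0.0002, 0.1312]
tcp_rot: [0.972, 0.234, -0.0, -0.0]
contact_force: [0.4, 0.5, -0.2]
opening: 0.401
finger_force: 0.0
time: 63.62
eef_pos: [0.6212, -0.109, 0.131]
tcp_rot: [0.873, 0.487, -0.0, -0.0]
contact_force: [0.5, 0.4, -0.0]
opening: 0.403
finger_force: 0.0
time: 64.03
eef_pos: [0.6206, -0.1068, 0.1313]
tcp_rot: [0.875, 0.485, -0.0, -0.0]
contact_force: [-0.2, 0.3, 0.0]
opening: 0.397
finger_force: 0.0
time: 64.28
eef_pos: [0.621, -0.1075, 0.1317]
tcp_rot: [0.875, 0.485, 0.0, 0.0]
contact_force: [-0.3, -0.8, -0.4]
opening: 0.403
finger_force: 0.0
now [ 0.621  -0.1075  0.1317] 58.01
  -0.0007,-0.0001,0.0707,0.0
 -> [ 0.6205 -0.108   0.061 ] 58.0
```

```bash
python3 -m inch '[[0.6,-0.0005,0,0.02,0],[0.6,-0.0005,0,0.04,0],[0.6,-0.0005,0,0.06,0],[0.6,-0.0005,0,0.069,0],[0.6,-0.0005,0,0.069,0]]'
python3 -m inch '[[0.6,0,0,0,0],[0.6,0,0,0,0],[0.6,0,0,0,0]]'
python3 -m inch '[[1,0,0,0,0],[1,0,0,0,0],[1,0,0,0,0],[1,0,0,0,0],[1,0,0,0,0]]' 60
python3 -m inch '[[1,0,0,0,5.6],[1,0,0,0,11.2],[1,0,0,0.001,16.8],[1,0,0,0.001,22.4],[1,0,0,0.0015,28]]'
python3 -m inch '[[1,0,0,0,5.6],[1,0,0,0,11.2],[1,0,0,0.001,16.8],[1,0,0,0.001,22.4],[1,0,0,0.0015,28]]'
python3 -m inch '[[1,0,0,0,1.5],[1,0,0,0,3],[1,0,0,0,5],[1,0,0,0,6.5],[1,0,0,0,6.5]]'
python3 -c "
from h import *
s=ctrl.get_state();print(s['contact_force'],s['wrist_torque'],s['eef_pos'],yaw())"
python3 -m inch '[[0.6,0,0,0,0],[0.6,0,0,0,0],[0.6,0,0,0,0]]'
python3 -m inch '[[0.6,0,0,-0.02,0],[0.6,0,0,-0.045,0],[0.6,0,0,-0.07,0],[0.6,0,0,-0.1,0],[0.6,0,0,-0.13,0]]'
python3 -m inch '[[0.6,0,0,-0.03,0],[0.6,0,0,-0.06,0],[0.6,0,0,-0.06,0],[0.6,0,0,-0.06,0]]'
python3 - <<'E'
from h import *
p=ctrl.read_camera('scene');save(p,'s11.png',(210,130,470,310),3)
Q=cloud(p).reshape(-1,3)
for c in((.679,.052),(.519,.11),(.461,-.05),(.6205,-.108)):
    g=Q[(np.hypot(Q[:,0]-c[0],Q[:,1]-c[1])<.04)&(Q[:,2]>.062)&(Q[:,2]<.082)]
    print(len(g),cv2.minAreaRect((g[:,:2]*1000).astype(np.float32)),g[:,2].max())
E
```

```text
time: 64.7
eef_pos: [0.6187, -0.1076, 0.0595]
tcp_rot: [0.875, 0.485, -0.002, -0.002]
contact_force: [0.7, 0.8, -0.5]
opening: 0.397
finger_force: 0.0
time: 64.95
eef_pos: [0.622, -0.1088, 0.0644]
tcp_rot: [0.875, 0.485, 0.001, 0.001]
contact_force: [0.2, 0.5, 0.4]
opening: 0.398
finger_force: 0.0
time: 65.37
eef_pos: [0.6195, -0.1073, 0.0641]
tcp_rot: [0.875, 0.485, -0.001, -0.002]
contact_force: [-5.6, 2.9, 7.4]
opening: 0.141
finger_force: 60.6
time: 65.78
eef_pos: [0.6194, -0.1072, 0.0627]
tcp_rot: [0.966, 0.257, -0.002, -0.002]
contact_force: [-6.8, 3.4, 8.8]
opening: 0.145
finger_force: 60.8
time: 66.2
eef_pos: [0.6193, -0.107, 0.0613]
tcp_rot: [1.0, 0.015, -0.003, -0.001]
contact_force: [-7.1, 4.3, 10.2]
opening: 0.144
finger_force: 61.0
time: 66.62
eef_pos: [0.6193, -0.107, 0.0612]
tcp_rot: [0.999, -0.037, -0.003, -0.0]
contact_force: [-7.0, 4.3, 9.1]
opening: 0.145
finger_force: 62.6
[-7.0491843   4.25412729  9.09598357] [0.8179946  1.17908189 1.11209597] [ 0.61931652 -0.10703299  0.06120607] -4.188805479944848
time: 66.87
eef_pos: [0.6211, -0.1086, 0.0599]
tcp_rot: [0.999, 
[... 184 characters left out ...]
0.7, -0.0, -0.1]
opening: 0.4
finger_force: 0.0
time: 67.62
eef_pos: [0.6221, -0.1091, 0.2526]
tcp_rot: [0.999, -0.04, 0.003, 0.001]
contact_force: [0.2, 0.3, -0.3]
opening: 0.401
finger_force: 0.0
107 ((679.4866333007812, 51.89277648925781), (56.482688903808594, 18.05182647705078), 88.19151306152344) 0.0768500493343629
83 ((518.986083984375, 109.48057556152344), (19.065467834472656, 61.08540725708008), 89.00601196289062) 0.07643959208861828
96 ((462.06890869140625, -49.29728698730469), (20.069835662841797, 58.646060943603516), 4.552125930786133) 0.07648228521894895
110 ((621.9105224609375, -107.34996032714844), (15.690116882324219, 55.053340911865234), 89.49142456054688) 0.07589316029762327
```

View pics/s11.png

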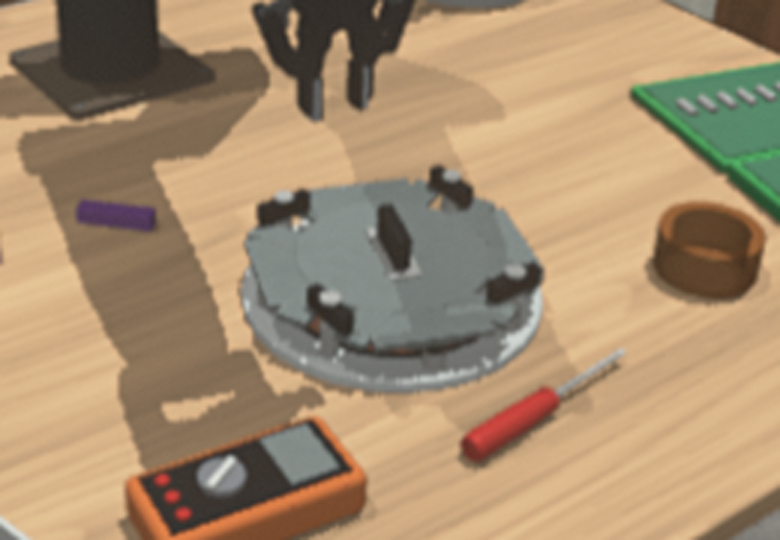

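The final view shows the plate level, with all four handles turned across it at crop pixels (285,205), (450,185), (515,283) and (330,308). The arm is clear, and the tape, meter and screwdriver are in place. I'll hand in.

```bash
python3 -c "
from plant import ctrl
print(ctrl.sign_off())"
```

```text
the job is handed in; nothing more can be done
None
```

I handed the job in after about 68 s of robot time; no verdict came back. The three grey bars (two long, one short) are in slots of their own length, the plate is level on the buffers, and all four T-handles were turned crosswise half way, then home to their stops; the tape, meter, screwdriver and purple bars were not touched.

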